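# Dock the flopped camera stand

### The arm

A 6-joint arm with a two-finger parallel gripper is mounted at the origin on the work surface. World frame = base frame: x ahead of the robot, y to its left, z up, the work surface at z = 0. Lengths are in m, angles in rad, forces in N, time in s.
With the tool pointing down it reaches from about 0.325 to 0.875 m from the base axis. Payload 4.4 kg.
Tool frame: the origin (TCP) lies at the very end of the fingers, on their centre line; the grasp point (between the pads) lies 19 mm behind it (pinch_z is the distance from the TCP to the grasp point, in m); z points along the fingers, y is the line along which they close (so a half turn about z gives the same grasp; the last joint's range is limited). The gripper opens to 85 mm and grips with 20 to 120 N. Pads are 22 mm wide; open, the fingers measure 114 mm over their backs; the gripper's body (76 mm by 85 mm) begins 54 mm behind the grasp point. The pads swing forward as they close: fully open they stand 13 mm farther back than shut.
Start: joints at [0.985, 0.207, 1.542, -0, 1.393, -0.15], TCP at [0.243, 0.521, 0.231] pointing down, gripper open.
Joint ranges: [-2.73, 2.73], [-0.86, 2.22], [0.23, 2.46], [-1.11, 4.25], [0.08, 2.63], [-2.82, 2.82]. Speed limits (rad/s): [2.79, 2.79, 3.14, 3.14, 3.14, 3.14].

### API

Orientations are given as [roll, pitch, yaw] about the fixed x, y, z axes, in that order (R = Rz(yaw) Ry(pitch) Rx(roll)).
In Python, from bench import read_state, capture, sign_off, outline_of, pinch_z gives the robot as it stands.
- The arm moves only by the tool servo_tool, never from a script. Its argument "increments" is a list of rows, each a list of 3 entries, a list of its own where there are three numbers: the closure, from -1 (fully open) to 1 (shut), then the shift along the world's x, y, z as a fraction of full scale, then the turn, a rotation vector about the world's x, y, z as a fraction of full scale. A call has 1 to 5 rows; each row is the pose to reach, as a shift and turn from the pose commanded when the call began; what a row does not reach only later rows make up. Full scale, the value 1, is 0.5 m for a shift and 90 degrees for a turn. A row lasts 1/10 s, in which the tool goes at most 50 mm and 8.59 degrees, less where a joint would pass 70% of its speed; a pose out of reach is approached as far as the arm can. A call with a number of a shift or a turn outside -1 to 1 is refused whole. A call with a gripper value outside its range is refused whole. The fingers move at their own pace and stop on an object; "newtons" is the grip in N (left out, the last holds). Time passes only in rows, so rows that repeat a pose let the fingers close. It gives the time, the measured TCP pose, the force, the opening and the grip force at its end, in the units of the state.
- read_state(): the state, without advancing time (a new reading comes with each control period).
- capture(name): name is "scene" or "top" or "wrist"; returns a dict with "image" (480x640x3 uint8, red, green, blue), "depth" (480x640 float32, m along the optical axis (not along the pixel's ray), 0 where there is no reading), "fx", "fy", "cx", "cy" (pixels), "world_from_camera" (4x4, takes a point from camera to world coordinates); the wrist camera has in their place "T_tool_cam" (4x4, takes a point from camera to tool coordinates, whose origin is the TCP and whose axes are the flange's). Camera axes: x right, y down, z forward; pixel columns grow to the right and rows downward; lengths in m; the calibration is good to about 2 mm. A picture is of the moment at which its call begins: read the wrist's pose just before it.
- sign_off(): hands the job in; it is judged then, once.
Trained networks look in a picture, given as the dict that the camera call returned (one of the last four; its "shot" number tells which), for a name from the list of things; names that differ only in an ending like _2 or _b are one class to them, and where a whole thing is asked for, a point or a joint stands for the part that bears it (a point fixed in the world has none). Each returns a list of dicts, best first, with "p" (0 to 1); they miss things now and then, are a little off and sometimes report something else, mostly with a low value. They report only what shows in the picture. A call takes as long as a camera call.
- outline_of(picture, label): "pixels" (480x640 bool, what is visible of it) and "rect" ([left, top, width, height] in pixels, round what is visible of it).
The state is a dict: "time_s": time; "joint_positions": joint angles; "joint_velocities": joint speeds; "tau": joint torques, N m; "tool_pos": TCP position; "tool_rot": TCP orientation; "ft_force": force on the tool from outside, world axes, zero at the start; "ft_torque": the same for the moment, N m; "grip_width": finger opening in m; "grip_force": force on a finger pad.
Only numpy, scipy, OpenCV 4.12 (cv2) and the standard library are available. Lean on these libraries where they do the work, as an engineer would, in place of code of your own. Each camera call takes 0.05 s, during which the arm holds its last target. There are 200 camera calls.

### The job

The camera on this stand is too heavy for its sprung tilt pivot and has flopped sideways onto the stop. Lift the stand off the bench by its handle and, close to where it stood, bring the camera upright by tilting and moving the stand, and keep it steadily upright in the air for a good four seconds; then carry it, camera always upright, to the dock, slide the mast between the fork's prongs from the open end, set the stand down gently on the dock's bed and let go, so that the fork keeps the camera upright. Do not touch the camera or its mast with the robot, do not bang it against the fork, and leave the other things on the bench alone.

Things in the scene. Friction and masses are not known exactly. Their poses are not given: they have to be found in the camera images.
- stand: Loose camera stand, 0.42 kg without mast and camera: dark steel plate 280 x 110 x 12 mm with an upright handle block. Origin: on the plate's underside, below the handle's middle; x along the plate from handle to mast, z up. Plate from x = -80 to +200 mm. Two aluminium cheeks (36 mm wide, 72 mm high) carry the pivot at x = 170, y = 0, z = 60 mm.
- handle (a point): Middle of the handle: an upright black rubber block, 60 long (along the stand's x) x 20 thick (along y), from the plate's top (12 mm) to 75 mm above the plate's underside, to be gripped across the 20 mm. This point is 52 mm above the stand's origin, a good grip height; axes as the stand's.
- pivot (a joint): Hinge of the mast about the stand's x: 0 = square to the plate, + = leaning to the stand's -y; stops at -0.28, +0.28 rad; starts on the + stop. Spring to 0: 0.30 N m/rad, drag 0.095 N m s/rad, dry friction 0.002 N m. Weight (0.475 N m per rad off vertical) beats the spring: it falls from upright, e-fold in 0.5 to 0.8 s. Tilting the stand winds the spring and so drives the mast the same way.
- camera: Mast and camera, one rigid part, nominally 0.25 kg (hidden, +-12 percent), centre of mass 194 mm above the pivot, moment of inertia about the pivot 0.0103 kg m2. Aluminium mast 16 mm in diameter, black camera 50 x 78 x 56 mm centred 220 mm above the pivot, lens to the stand's +x. Origin: on the pivot; z up the mast, x as the stand's x.
- mast_mid (a point): Point on the mast's axis 105 mm above the pivot.
- dock: Dock, fixed to the bench: grey bed 370 x 150 x 12 mm (x = -100 to +270 mm) with a column at its far end that carries a level fork of two black prongs. Origin: on the bench, below where the stand's origin belongs; x along the bed towards the column, as the stand's x must point; z up. The stand enters the fork along +x.
- dock_seat (a point): Point on top of the dock's bed (12 mm above the bench) where the stand's origin must come to rest; axes as the dock's.
- fork (a point): Middle of the fork's gap, where the mast belongs: x = 170, z = 177 mm in the dock's frame. Prongs from z = 164 to 190 mm; the gap between them is 28 mm wide from x = 145 mm to the column's face at 230 mm, and flares to about 65 mm wide at x = 104 mm, its open end.
- spool: Bystander: orange filament spool lying flat, 160 mm across, 60 mm high. Origin under its centre.
- vase: Bystander: white printed vase, 90 mm across, 120 mm high. Origin under its centre.
- bin: Bystander: blue open bin, 140 x 100 x 60 mm. Origin under its centre.

How it is judged:
On the way:
1. within 0.2 m of where it stood, the stand is off the bench (25 mm or more) and the camera is kept within 0.1 rad of upright, touching nothing, for 4 s (height (world z) of stand above 0.025 m and angle between camera's own z axis and vertical below 0.1 rad and distance of stand from where it was at the start of the episode below 0.2 m and contact force between camera and anything else below 0.2 N), for 4 s.
At the end, for the whole second after the job is handed in: The stand lies flat and still on the dock's bed, within 20 mm (along) and 15 mm (across) of its seat and 0.12 rad of the dock's direction, released; the mast is in the fork's gap, the camera within 0.13 rad of upright, at most settling gently (under 0.25 rad/s) against a prong (x of stand in the frame of dock_seat between -0.02 and 0.02 m and y of stand in the frame of dock_seat between -0.015 and 0.015 m and z of stand in the frame of dock_seat between -0.005 and 0.005 m and angle between the x axis of stand and the x axis of dock, either way round below 0.12 rad and angle between stand's own z axis and vertical below 0.03 rad and angle between camera's own z axis and vertical below 0.13 rad and horizontal distance between mast_mid and fork below 0.025 m and linear speed of stand below 0.02 m/s and angular speed of camera below 0.25 rad/s); the robot touches nothing.
It fails at once if the camera tips more than 0.15 rad from upright once the stand is more than 0.2 m from where it stood (distance of stand from where it was at the start of the episode above 0.2 m and angle between camera's own z axis and vertical above 0.15 rad).
It fails at once if the robot touches the camera or its mast (contact force between any of the arm, the fingers and camera above 0.5 N).
It fails at once if the mast or camera is banged against the dock (over 12 N), or the stand slammed onto the dock (over 40 N) (contact force between camera and dock above 12 N or contact force between stand and dock above 40 N).
It fails at once if the spool, vase or bin is moved by more than 20 mm (distance of any of spool, vase, bin from where it was at the start of the episode above 0.02 m).
It also fails if it takes over 72 s, if anything falls off the work surface, if the arm or the gripper's body presses on something with over 40 N, if the wrist force passes 120 N, or if a joint passes its speed limit or range.

## Working session

There is one attempt and no reset: what is moved stays moved. The work goes in short steps, Python scripts to look and compute and a tool call to move; the robot and the scene stay as the last step left them, time stands still between calls to the robot, and variables do not carry over. Pictures are saved under pics/ and viewed, at most 10 in all, crops included, and the job is handed in when it is done.

Besides the shell and the picture viewer there is one more tool, called after "Call:" as name(argument=value, ...), one argument or row to a line, values as JSON. servo_tool: Moves the arm, as the interface text tells. Its arguments: {"type":"object","properties":{"increments":{"type":"array"},"newtons":{"type":"number"}},"required":["increments"]}

```bash
mkdir -p pics; ls; cat > h.py <<'E'
import numpy as np, cv2, sys
from bench import *
def pts(p, mask=None):
    d=p["depth"]; m=(d>0) if mask is None else mask&(d>0)
    v,u=np.nonzero(m); z=d[v,u]
    c=np.c_[(u-p["cx"])/p["fx"]*z,(v-p["cy"])/p["fy"]*z,z]
    T=p["world_from_camera"]; return c@T[:3,:3].T+T[:3,3], p["image"][v,u]
E
python3 - <<'E'
from h import *
ims=[]
for n in ["scene","top"]:
    p=capture(n); ims.append(p["image"])
    print(n,p["fx"],np.round(p["world_from_camera"],3).tolist())
    for l in ["stand","camera","dock","spool","vase","bin"]:
        o=outline_of(p,l)
        for q in o[:2]:
            w,_=pts(p,q["pixels"])
            print(l,round(q["p"],2),q["rect"],len(w),np.round(np.percentile(w,[2,50,98],axis=0),3).tolist() if len(w) else '')
    cv2.imwrite(f"pics/{n}.png",p["image"][:,:,::-1])
s=read_state();print(s["time_s"],s["tool_pos"],s["tool_rot"],s["grip_width"],pinch_z)
E
```

```text
pics
scene 453.43272934454933 [[0.438, 0.596, -0.673, 1.586], [0.899, -0.292, 0.327, -0.489], [-0.002, -0.748, -0.663, 1.056], [0.0, 0.0, 0.0, 1.0]]
stand 0.8 [352.8, 192.6, 64.6, 84.1] 2708 [[0.495, 0.115, 0.003], [0.713, 0.187, 0.017], [0.783, 0.263, 0.304]]
stand 0.18 [372.5, 188.6, 35.5, 64.8] 940 [[0.708, 0.112, 0.084], [0.744, 0.15, 0.283], [0.784, 0.206, 0.307]]
camera 0.56 [375.7, 190.2, 31.8, 63.8] 1020 [[0.405, 0.113, -0.003], [0.741, 0.154, 0.281], [0.784, 0.369, 0.307]]
dock 0.73 [232.0, 253.4, 71.7, 97.8] 4549 [[0.494, -0.312, 0.005], [0.752, -0.249, 0.012], [0.848, -0.146, 0.194]]
dock 0.45 [416.4, 179.9, 47.5, 34.0] 1306 [[0.424, 0.48, 0.0], [0.512, 0.539, 0.057], [0.57, 0.627, 0.064]]
spool 0.67 [418.2, 177.7, 44.8, 34.9] 1281 [[0.419, 0.482, 0.0], [0.511, 0.543, 0.058], [0.57, 0.632, 0.064]]
vase 0.96 [335.8, 264.1, 29.5, 43.8] 940 [[0.764, -0.036, 0.007], [0.81, -0.008, 0.078], [0.832, 0.032, 0.122]]
bin 0.78 [138.8, 278.6, 47.3, 50.6] 1883 [[0.496, -0.581, 0.0], [0.564, -0.518, 0.025], [0.653, -0.453, 0.061]]
top 537.5438867913923 [[-0.018, -0.985, 0.17, 0.371], [-1.0, 0.022, 0.019, -0.024], [-0.023, -0.17, -0.985, 1.813], [0.0, 0.0, 0.0, 1.0]]
stand 0.81 [243.8, 182.7, 40.0, 112.2] 3313 [[0.487, 0.123, 0.003], [0.652, 0.199, 0.014], [0.772, 0.265, 0.306]]
camera 0.76 [252.9, 181.7, 28.6, 38.1] 717 [[0.702, 0.113, 0.082], [0.729, 0.152, 0.293], [0.779, 0.203, 0.311]]
dock 0.61 [359.9, 172.9, 52.0, 121.6] 4897 [[0.49, -0.309, 0.002], [0.67, -0.224, 0.013], [0.836, -0.142, 0.195]]
vase 0.93 [305.8, 184.8, 29.9, 27.0] 608 [[0.748, -0.038, 0.001], [0.778, 0.003, 0.116], [0.82, 0.043, 0.127]]
bin 0.56 [456.0, 236.9, 47.7, 51.4] 1513 [[0.498, -0.579, -0.004], [0.575, -0.524, 0.009], [0.645, -0.453, 0.065]]
0.7 [0.24275964 0.5212687  0.23134045] [3.14147553e+00 1.96839365e-05 2.70578091e+00] 0.08519841755678707 0.0187
```

View pics/scene.png

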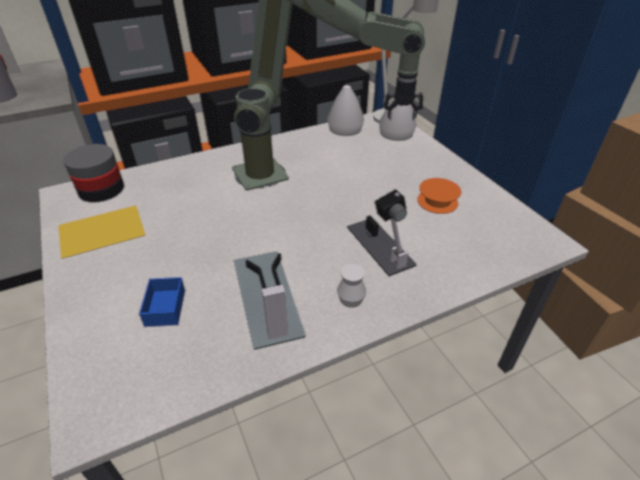

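View pics/top.png

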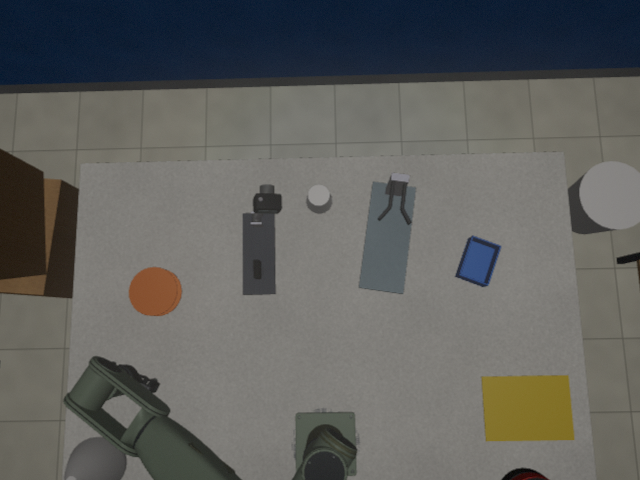

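```bash
python3 - <<'E'
from h import *
P={n:capture(n) for n in ["scene","top"]}
w,c=map(np.concatenate,zip(*[pts(P[n]) for n in P]))
for n in P:
    w,c=pts(P[n])
    def box(lo,hi,z0,z1):
        m=((w>[*lo,z0])&(w<[*hi,z1])).all(1); return w[m],c[m]
    for nm,lo,hi,zs,dark in [("plate",(.45,.1),(.85,.3),(.006,.018),90),("handle",(.45,.15),(.66,.3),(.05,.085),255),("cheeks",(.68,.12),(.85,.3),(.045,.08),255),("bed",(.42,-.4),(.95,-.08),(.006,.018),150),("prongs",(.55,-.4),(.95,-.08),(.165,.2),90),("column",(.55,-.4),(.95,-.08),(.165,.2),255),("camera",(.65,.05),(.85,.25),(.22,.35),255)]:
        a,cc=box(lo,hi,*zs); k=cc.max(1)<dark; a=a[k]
        if len(a)<10: print(n,nm,len(a));continue
        r=cv2.minAreaRect(a[:,:2].astype(np.float32)*1000)
        print(n,nm,len(a),"c",np.round(r[0],1),"s",np.round(r[1],1),"ang",round(r[2],1),"mean",np.round(a.mean(0),4),"zmed",round(np.median(a[:,2]),4),np.round(cc[k].mean(0)))
p=capture("wrist");print(np.round(p["T_tool_cam"],3).tolist(),p["fx"],p["cx"],p["cy"])
E
```

```text
scene plate 1154 c [624.1 212.5] s [277.4 110.1] ang 0.2 mean [0.6331 0.2012 0.0113] zmed 0.0113 [74. 72. 77.]
scene handle 134 c [561.4 213.1] s [64.6 25.6] ang 2.3 mean [0.5656 0.2105 0.0674] zmed 0.0707 [45. 44. 45.]
scene cheeks 147 c [732.1 215.5] s [41.3 45.8] ang 89.6 mean [0.7376 0.2099 0.0634] zmed 0.0648 [109. 105. 110.]
scene bed 2962 c [ 666.9 -224. ] s [150.2 373.1] ang 80.6 mean [ 0.6821 -0.2346  0.0111] zmed 0.0111 [115. 121. 125.]
scene prongs 357 c [ 745.1 -240.8] s [ 99.4 115.7] ang 77.7 mean [ 0.7355 -0.239   0.1849] zmed 0.1876 [47. 48. 50.]
scene column 700 c [ 760.2 -237.1] s [102.  154.6] ang 82.8 mean [ 0.7766 -0.2444  0.1854] zmed 0.188 [92. 90. 94.]
scene camera 781 c [747.  152.5] s [84.4 84.7] ang 4.7 mean [0.7494 0.1445 0.2837] zmed 0.2884 [58. 57. 58.]
top plate 1887 c [618.6 213.7] s [278.9 108.6] ang 0.6 mean [0.6132 0.2133 0.012 ] zmed 0.0119 [64. 64. 66.]
top handle 129 c [559.2 211.5] s [61.3 18.7] ang 0.5 mean [0.5584 0.2109 0.0729] zmed 0.0754 [45. 44. 43.]
top cheeks 86 c [728.4 214.4] s [44.3 35.1] ang 0.5 mean [0.7216 0.2163 0.0688] zmed 0.0696 [88. 87. 89.]
top bed 4267 c [ 685.5 -240.2] s [528.9 318.8] ang 0.2 mean [ 0.6545 -0.226   0.0111] zmed 0.0109 [ 96. 102. 103.]
top prongs 366 c [ 747.2 -238.5] s [101.6 130.5] ang 80.7 mean [ 0.7456 -0.2389  0.1863] zmed 0.1877 [58. 58. 58.]
top column 502 c [ 758.6 -240.3] s [101.6 153.6] ang 80.7 mean [ 0.766  -0.242   0.1881] zmed 0.1897 [77. 77. 78.]
top camera 680 c [742.3 152.7] s [82.8 82.1] ang 89.4 mean [0.733  0.1513 0.2927] zmed 0.2941 [56. 55. 54.]
[[-0.001, -0.958, -0.286, 0.071], [1.0, -0.001, -0.0, -0.0], [0.0, -0.286, 0.958, -0.143], [0.0, 0.0, 0.0, 1.0]] 359.83493923401716 316.16942747120567 240.46044953602515
```

```bash
cat >> h.py <<'E'
from scipy.spatial.transform import Rotation as Ro
from scipy.optimize import least_squares
def sdf(l):
    q=np.abs(l-[0,0,.22])-[.025,.039,.028]
    b=np.linalg.norm(np.maximum(q,0),axis=1)+np.minimum(q.max(1),0)
    r=np.hypot(l[:,0],l[:,1])-.008
    return b,r
def lean(p,piv,yaw,th0=0.,free=False,off=(0,0,0)):
    w,c=pts(p); l=Ro.from_euler('z',-yaw).apply(w-piv-np.array(off))
    m=(l[:,2]>.04)&(l[:,2]<.27)&(abs(l[:,0])<.045)&(abs(l[:,1])<.13); l=l[m]
    def f(v):
        t=v[0]; o=np.r_[v[1:],0,0,0][:3] if free else np.zeros(3)
        a=Ro.from_euler('x',-t).apply(l-o); b,r=sdf(a)
        d=np.minimum(np.abs(b),np.hypot(r,np.maximum(a[:,2]-.2,0)))
        return np.clip(d,-.012,.012)
    best=None
    for s in ([th0] if not free else [th0-.05,th0,th0+.05]):
        g=np.linspace(s-.12,s+.12,25); s=min(g,key=lambda t:(f(np.r_[t,np.zeros(3)])**2).sum())
        x=least_squares(f,np.r_[s,np.zeros(3)] if free else [s],loss='soft_l1',f_scale=.002,diff_step=1e-3 if not free else 1e-4)
        if best is None or x.cost<best.cost: best=x
    return best.x,np.sqrt(np.mean(f(best.x)**2)),m.sum()
E
python3 - <<'E'
from h import *
for n in ["scene","top","scene","top"]:
    p=capture(n); piv=np.array([.5605+.17,.2139,.06])
    print(n,lean(p,piv,.007,.25),lean(p,piv,.007,.25,True))
E
```

```text
scene (array([0.27]), np.float64(0.0037340515401896347), np.int64(773)) (array([ 0.28225287, -0.00106198,  0.00250485, -0.00059784]), np.float64(0.003661600224083952), np.int64(773))
top (array([0.28097332]), np.float64(0.0045023793193810615), np.int64(672)) (array([ 2.87308589e-01, -6.61497398e-04,  1.42422668e-03,  2.95822650e-05]), np.float64(0.004528463149812259), np.int64(672))
scene (array([0.26977212]), np.float64(0.0037532336975388955), np.int64(775)) (array([ 0.27985155, -0.00115506,  0.0019977 , -0.00058557]), np.float64(0.003712849600637035), np.int64(775))
top (array([0.28262319]), np.float64(0.00439553978732001), np.int64(673)) (array([ 0.29395921, -0.00060859,  0.00252535,  0.00030782]), np.float64(0.004406031262090747), np.int64(673))
```

Call:
servo_tool(
  increments=[
    [-1,[0.1,-0.1,0],[0,0,0.09]],
    [-1,[0.2,-0.2,0],[0,0,0.18]],
    [-1,[0.3,-0.3,0],[0,0,0.27]],
    [-1,[0.4,-0.4,0],[0,0,0.282]],
    [-1,[0.5,-0.5,0],[0,0,0.282]],
  ],
  newtons=120,
)

```text
time_s: 1.55
tool_pos: [0.4132, 0.3507, 0.2315]
tool_rot: [3.141, 0.001, -3.133]
ft_force: [0.9, 0.1, -1.1]
grip_width: 0.0854
grip_force: 0.0
```

Call:
servo_tool(
  increments=[
    [-1,[0.08,-0.08,0],[0,0,0]],
    [-1,[0.14,-0.12,0],[0,0,0]],
    [-1,[0.14,-0.12,0],[0,0,0]],
  ],
)

```text
time_s: 1.85
tool_pos: [0.4863, 0.2884, 0.2316]
tool_rot: [-3.141, 0.003, -3.141]
ft_force: [-0.1, 0.6, -0.3]
grip_width: 0.0853
grip_force: 0.0
```

Call:
servo_tool(
  increments=[
    [-1,[0.08,-0.075,-0.05],[0,0,0.003]],
    [-1,[0.16,-0.151,-0.1],[0,0,0.004]],
    [-1,[0.16,-0.151,-0.16],[0,0,0.004]],
    [-1,[0.16,-0.151,-0.16],[0,0,0.004]],
    [-1,[0.16,-0.151,-0.16],[0,0,0.004]],
  ],
)

```text
time_s: 2.35
tool_pos: [0.5609, 0.2168, 0.1502]
tool_rot: [3.142, -0.004, -3.129]
ft_force: [-0.4, 0.2, 1.6]
grip_width: 0.0854
grip_force: 0.0
```

```bash
python3 - <<'E'
from h import *
s=read_state();print(s["tool_pos"],s["tool_rot"],np.round(s["joint_positions"],3))
p=capture("wrist")
T=np.eye(4);T[:3,:3]=Ro.from_euler('xyz',s["tool_rot"]).as_matrix();T[:3,3]=s["tool_pos"]
p["world_from_camera"]=T@p["T_tool_cam"]
w,c=pts(p)
for nm,z0,z1,d in [("handle",.068,.085,255),("plate",.006,.018,100)]:
    m=(w[:,2]>z0)&(w[:,2]<z1)&(w[:,0]>.4)&(w[:,0]<.85)&(abs(w[:,1]-.21)<(.03 if nm=="handle" else .09))&(c.max(1)<d)
    a=w[m]; r=cv2.minAreaRect(a[:,:2].astype(np.float32)*1000); print(nm,len(a),np.round(r[0],1),np.round(r[1],1),r[2],np.median(a[:,2]),np.round(np.percentile(a,[1,99],axis=0),4))
cv2.imwrite("pics/w1.png",p["image"][:,:,::-1])
E
```

```text
[0.56089916 0.21676952 0.15017552] [ 3.14159024 -0.00350259 -3.12857841] [ 2.250e-01  3.390e-01  1.551e+00  1.000e-03  1.256e+00 -1.360e+00]
handle 2777 [559.6 213.1] [59.7 19.9] 0.7367563247680664 0.07536149447283763 [[0.5301 0.2035 0.0714]
 [0.5884 0.2228 0.077 ]]
plate 32801 [611.  213.4] [260.7 108.8] 0.4725927412509918 0.012619688221457537 [[0.4823 0.1601 0.011 ]
 [0.7339 0.2662 0.0143]]
```

View pics/w1.png

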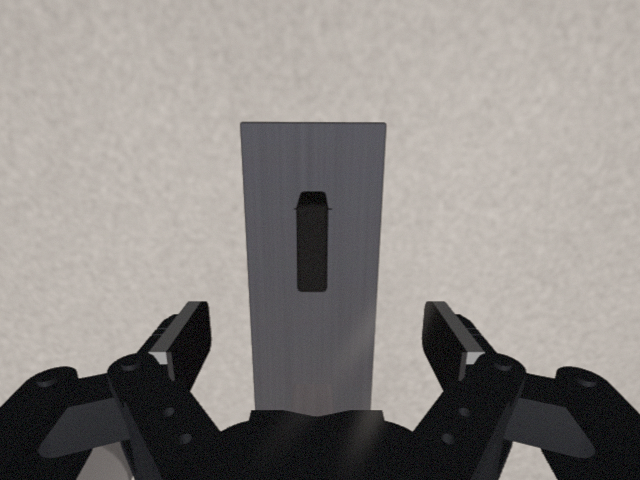

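Call:
servo_tool(
  increments=[
    [-1,[0,0,0],[0,0,0]],
    [-1,[0,0,0],[0,0,0]],
    [-1,[0,0,0],[0,0,0]],
  ],
)

```text
time_s: 2.7
tool_pos: [0.5625, 0.2176, 0.1529]
tool_rot: [3.141, 0.003, -3.127]
ft_force: [0.3, -0.7, -0.7]
grip_width: 0.0853
grip_force: 0.0
```

Call:
servo_tool(
  increments=[
    [-1,[0.007,-0.009,-0.06],[0,0,-0.002]],
    [-1,[0.007,-0.009,-0.12],[0,0,-0.002]],
    [-1,[0.007,-0.009,-0.18],[0,0,-0.002]],
    [-1,[0.007,-0.009,-0.22],[0,0,-0.002]],
    [-1,[0.007,-0.009,-0.236],[0,0,-0.002]],
  ],
)

```text
time_s: 3.2
tool_pos: [0.5637, 0.212, 0.0312]
tool_rot: [-3.141, -0.004, -3.131]
ft_force: [-0.0, 0.3, 0.2]
grip_width: 0.0855
grip_force: 0.0
```

Call:
servo_tool(
  increments=[
    [-1,[0,0,0],[0,0,0]],
    [-1,[0,0,0],[0,0,0]],
    [-1,[0,0,0],[0,0,0]],
  ],
)

```text
time_s: 3.5
tool_pos: [0.5673, 0.2125, 0.0353]
tool_rot: [3.141, 0.004, -3.131]
ft_force: [0.6, -0.3, -0.1]
grip_width: 0.0856
grip_force: 0.0
```

```bash
python3 - <<'E'
from h import *
for i in range(4):
    s=read_state();print(s["time_s"],s["tool_pos"],s["tool_rot"],s["ft_force"]); capture("top")
E
```

```text
3.5 [0.5672699  0.21248344 0.03525562] [ 3.14085364  0.00362472 -3.13108382] [ 0.62991715 -0.31703546 -0.12388752]
3.55 [0.56712646 0.21243931 0.03514212] [ 3.14090044  0.0033823  -3.13115919] [-0.14835747 -0.54497636  0.20610875]
3.6 [0.56690737 0.21233049 0.03493105] [ 3.14102191e+00  2.91671582e-03 -3.13117999e+00] [-0.08446014 -0.54837015  0.10191022]
3.65 [0.56665308 0.21226817 0.03463555] [ 3.14110716e+00  2.37692442e-03 -3.13122794e+00] [-0.32086907 -0.94611566  0.10008985]
```

Call:
servo_tool(
  increments=[
    [1,[0,0,0],[0,0,0]],
    [1,[0,0,0],[0,0,0]],
    [1,[0,0,0],[0,0,0]],
    [1,[0,0,0],[0,0,0]],
    [1,[0,0,0],[0,0,0]],
  ],
  newtons=120,
)

```text
time_s: 4.2
tool_pos: [0.5657, 0.2124, 0.0336]
tool_rot: [3.141, 0.0, -3.131]
ft_force: [-0.3, 2.3, -2.7]
grip_width: 0.0183
grip_force: 117.1
```

Call:
servo_tool(
  increments=[
    [1,[0,0,0],[0,0,0]],
    [1,[0,0,0],[0,0,0]],
    [1,[0,0,0],[0,0,0]],
    [1,[0,0,0],[0,0,0]],
  ],
)

```text
time_s: 4.6
tool_pos: [0.5658, 0.2124, 0.0336]
tool_rot: [3.141, 0.0, -3.131]
ft_force: [-1.1, 1.8, 3.1]
grip_width: 0.0188
grip_force: 117.9
```

```bash
python3 - <<'E'
from h import *
for i in range(2):
    s=read_state();print(s["time_s"],s["tool_pos"],s["tool_rot"],s["ft_force"],s["ft_torque"],s["grip_width"],s["grip_force"]); 
    for n,b in (("scene",.010),("top",-.002)): print(lean(capture(n),np.array([.5596+.17,.2149,.06]),.011,.25))
E
```

```text
4.6 [0.56575811 0.21240617 0.03357006] [ 3.14103267e+00  2.79223652e-04 -3.13110584e+00] [-1.13157478  1.77683481  3.08264687] [0.39989932 0.20938005 0.18609766] 0.01884953180988363 117.85486578941345
(array([0.27662997]), np.float64(0.0036288080675209652), np.int64(774))
(array([0.28677668]), np.float64(0.004481963744278168), np.int64(669))
4.7 [0.56573967 0.21243773 0.03356486] [ 3.14104296e+00  2.72956109e-04 -3.13105813e+00] [-1.77973407  3.22739565  3.47438682] [0.47950104 0.28405756 0.21135587] 0.018609005948517394 117.85967230796814
(array([0.27723407]), np.float64(0.0035058560897246877), np.int64(775))
(array([0.28617593]), np.float64(0.004422446665132638), np.int64(667))
```

Call:
servo_tool(
  increments=[
    [1,[0,0,0.02],[0,0,0]],
    [1,[0,0,0.06],[0,0,0]],
    [1,[0,0,0.11],[0,0,0]],
    [1,[0,0,0.15],[0,0,0]],
    [1,[0,0,0.17],[0,0,0]],
  ],
)

```text
time_s: 5.3
tool_pos: [0.5651, 0.2112, 0.1186]
tool_rot: [-3.141, -0.001, -3.132]
ft_force: [1.3, -0.4, -7.7]
grip_width: 0.0188
grip_force: 117.5
```

Call:
servo_tool(
  increments=[
    [1,[0,0,0],[0,0,0]],
    [1,[0,0,0],[0,0,0]],
    [1,[0,0,0],[0,0,0]],
    [1,[0,0,0],[0,0,0]],
  ],
)

```text
time_s: 5.7
tool_pos: [0.5644, 0.2117, 0.1165]
tool_rot: [-3.141, -0.004, -3.131]
ft_force: [0.2, -0.2, -7.1]
grip_width: 0.0186
grip_force: 117.5
```

```bash
cat >> h.py <<'E'
R0=Ro.from_euler('xyz',[3.14104,.00027,-3.13106]); YAW0=.011
# stand pose in tool frame at grip
RS0=Ro.from_euler('z',YAW0)
TS=R0.inv()*RS0; PIV=(R0.inv()).apply(RS0.apply([.164,0,.0265]))
BIAS={"scene":.0065,"top":-.003}
def stand(s):
    R=Ro.from_euler('xyz',s["tool_rot"])
    S=R*TS; piv=s["tool_pos"]+R.apply(PIV)
    M=S.as_matrix(); yaw=np.arctan2(M[1,0],M[0,0]); roll=np.arctan2(M[2,1],M[2,2]); pitch=-np.arcsin(M[2,0])
    org=s["tool_pos"]+R.apply((R0.inv()).apply(RS0.apply([-.006,0,-.0335])))
    return dict(t=s["time_s"],yaw=yaw,phi=roll,pitch=pitch,piv=piv,org=org)
def see(n,th0):
    a=stand(read_state()); x,r,k=lean(capture(n),a["piv"],a["yaw"],th0)
    a["th"]=x[0]+BIAS[n]; a["rms"]=r; return a
E
python3 - <<'E'
from h import *
for n in ("scene","top")*2:
    a=see(n,.27); print(n,{k:np.round(v,4) for k,v in a.items()})
    s=read_state();print(s["tool_pos"],s["tool_rot"],s["ft_force"],s["ft_torque"])
p=capture("wrist"); s=read_state()
T=np.eye(4);T[:3,:3]=Ro.from_euler('xyz',s["tool_rot"]).as_matrix();T[:3,3]=s["tool_pos"]
p["world_from_camera"]=T@p["T_tool_cam"]
w,c=pts(p); z0=a["org"][2]+.012
m=(abs(w[:,2]-z0)<.02)&(abs(w[:,1]-.213)<.05)&(w[:,0]<.75)&(w[:,0]>.48)&(c.max(1)<100)&((abs(w[:,1]-.213)>.025)|(abs(w[:,0]-.56)>.05))
w=w[m]; x=least_squares(lambda v: v[0]*(w[:,0]-.56)+v[1]*(w[:,1]-.213)+v[2]-w[:,2],[0,0,z0],loss='soft_l1',f_scale=.001).x
print("plate slope x,y,height err",x, x[2]-z0,len(w))
E
```

```text
scene {'t': np.float64(5.7), 'yaw': np.float64(0.0106), 'phi': np.float64(-0.0013), 'pitch': np.float64(0.0038), 'piv': array([0.7284, 0.2134, 0.1424]), 'org': array([0.5582, 0.2116, 0.083 ]), 'th': np.float64(0.2827), 'rms': np.float64(0.0037)}
[0.56465852 0.21178085 0.11680617] [-3.14098820e+00 -2.76582005e-03 -3.13132885e+00] [ 0.56167335  0.02108018 -6.28142738] [ 0.12783826  0.62101509 -0.02974838]
top {'t': np.float64(5.75), 'yaw': np.float64(0.0107), 'phi': np.float64(-0.0012), 'pitch': np.float64(0.003), 'piv': array([0.7287, 0.2136, 0.1428]), 'org': array([0.5586, 0.2117, 0.0833]), 'th': np.float64(0.2823), 'rms': np.float64(0.0044)}
[0.56499384 0.21186169 0.11719341] [-3.14112968e+00 -1.97277992e-03 -3.13130300e+00] [ 0.42608474  0.60900924 -6.42348847] [0.12249505 0.63690286 0.00305742]
scene {'t': np.float64(5.8), 'yaw': np.float64(0.0108), 'phi': np.float64(-0.001), 'pitch': np.float64(0.0022), 'piv': array([0.729 , 0.2137, 0.1433]), 'org': array([0.5589, 0.2118, 0.0837]), 'th': np.float64(0.2832), 'rms': np.float64(0.0036)}
[0.56521112 0.21191458 0.11747427] [-3.14124844e+00 -1.41426523e-03 -3.13129369e+00] [ 0.70058138  0.88058834 -6.63031124] [0.09670131 0.59239678 0.03252244]
top {'t': np.float64(5.85), 'yaw': np.float64(0.0108), 'phi': np.float64(-0.0009), 'pitch': np.float64(0.0017), 'piv': array([0.7292, 0.2137, 0.1437]), 'org': array([0.5592, 0.2118, 0.084 ]), 'th': np.float64(0.2829), 'rms': np.float64(0.0043)}
[0.56540264 0.21199481 0.11778141] [-3.14140660e+00 -8.71873522e-04 -3.13126494e+00] [ 0.33106949  0.41284873 -6.24293592] [0.1133471  0.59957513 0.00543192]
plate slope x,y,height err [-0.00310567  0.00070461  0.09684655] 0.0008621103247603568 746
```

Call:
servo_tool(
  increments=[
    [1,[0,-0.004,0],[-0.045,0,0]],
  ],
)

```text
time_s: 6.05
tool_pos: [0.5658, 0.2084, 0.1182]
tool_rot: [-3.069, -0.001, -3.134]
ft_force: [-0.2, 0.0, -7.2]
grip_width: 0.0186
grip_force: 117.9
```

```bash
python3 - <<'E'
from h import *
for n in ("scene","top")*5:
    a=see(n,.2); print(n,[np.round(a[k],4).tolist() for k in ("t","phi","th","pitch","yaw","piv")])
E
```

```text
scene [6.05, -0.0731, 0.2058, 0.0013, 0.0081, [0.7298, 0.2117, 0.1445]]
top [6.1, -0.0744, 0.1826, 0.0005, 0.0106, [0.7298, 0.2142, 0.1447]]
scene [6.15, -0.0707, 0.1635, 0.0008, 0.0125, [0.7297, 0.2151, 0.1446]]
top [6.2, -0.0699, 0.1591, 0.0009, 0.0124, [0.7296, 0.2149, 0.1445]]
scene [6.25, -0.0699, 0.1407, 0.001, 0.0117, [0.7296, 0.2144, 0.1445]]
top [6.3, -0.0702, 0.144, 0.0011, 0.0112, [0.7296, 0.2139, 0.1445]]
scene [6.35, -0.0704, 0.1334, 0.0011, 0.0107, [0.7296, 0.2136, 0.1445]]
top [6.4, -0.0706, 0.1168, 0.0011, 0.0104, [0.7296, 0.2134, 0.1445]]
scene [6.45, -0.0707, 0.1309, 0.0011, 0.0103, [0.7297, 0.2133, 0.1445]]
top [6.5, -0.0708, 0.1324, 0.001, 0.0102, [0.7297, 0.2133, 0.1446]]
```

```bash
cat > ctl.py <<'E'
# usage: ctl.py dx dy dz dyaw [nrows] : move of stand origin (world, m) in the next block; n rows
from h import *
import json,os
from scipy.optimize import lsq_linear, minimize_scalar
I,KN,KS,B,ML,DT=.0103,.170,.30,.095,.0485,.01
def lean2(p,a,th0):
    w,c=pts(p); l=Ro.from_euler('z',-a["yaw"]).apply(w-a["piv"])
    l=l[(l[:,2]>.04)&(l[:,2]<.27)&(abs(l[:,0])<.045)&(abs(l[:,1])<.13)]
    if len(l)<150: return None
    def f(t):
        q=Ro.from_euler('x',-t).apply(l); b,r=sdf(q)
        d=np.minimum(np.minimum(np.abs(b),np.hypot(r,np.maximum(q[:,2]-.2,0))),.01)
        return (d**2).mean()
    g=np.linspace(th0-.12,th0+.12,49); y=np.array([f(t) for t in g]); k=np.argmin(y); s=slice(max(k-5,0),k+6)
    c=np.polyfit(g[s]-g[k],y[s],2); return g[k]-c[1]/2/c[0], np.sqrt(y[k])
def step(x,phi,dphi,dv,P=None):
    # one 10 ms step; dphi = phi rate, dv = velocity jump
    A=np.array([[1,DT,0],[KN/I*DT,1-B/I*DT,DT],[0,0,1]])
    x=A@x+np.array([0,(KS*phi+B*dphi)/I*DT+ML/I*dv,0])
    if P is not None: P=A@P@A.T+np.diag([1e-8,1e-4,4e-4])
    return x,P
def run(x,P,phi0,phi1,dv,n=10):
    for i in range(n):
        x,P=step(x,phi0+(phi1-phi0)*(i+1)/n,(phi1-phi0)/(n*DT),dv if i==0 else 0,P)
    return x,P
def upd(x,P,z,R=.005**2):
    K=P[:,0]/(P[0,0]+R); return x+K*(z-x[0]), P-np.outer(K,P[0])
dx=np.array([float(v) for v in sys.argv[1:5]]); n=int(sys.argv[5]) if len(sys.argv)>5 else 5
s=read_state()
if os.path.exists("st.json"):
    st=json.load(open("st.json")); x,P=np.array(st["x"]),np.array(st["P"]); v=0
    for ph,vy in zip(st["rphi"],st["rv"]): x,P=run(x,P,st["phi"],ph,vy-v); st["phi"]=ph; v=vy
    x[1]-=ML/I*v
    if abs(s["time_s"]-st["t"]-.1*len(st["rphi"]))>.02: print("TIME?",s["time_s"],st["t"])
else:
    a=stand(s); st=dict(phi=a["phi"],pos=list(s["tool_pos"]),rot=list(Ro.from_euler('xyz',s["tool_rot"]).as_rotvec()))
    x=np.array([.13,0,0]); P=np.diag([.01**2,.05**2,.2**2])
ths=[]
for nm in ("scene","top"):
    a=stand(read_state()); m=lean2(capture(nm),a,x[0])
    if m and m[1]<.0055: x,P=upd(x,P,m[0]+BIAS[nm],.005**2)
    ths.append((round(m[0]+BIAS[nm],4),round(m[1],4)) if m else None)
    x,P=run(x,P,st["phi"],st["phi"],0,5)
a=stand(read_state())
# plan
pr=np.array([.5]+[1]*(n-2)+[.5]); pr/=pr.sum(); cum=np.cumsum(pr)
yl=np.array([-np.sin(a["yaw"]),np.cos(a["yaw"])])
dp=dx[:2]+np.array([-yl[0]*0,0]); vy=pr*((dx[:2]@yl)+.17*dx[3])/.1; vall=np.r_[vy,np.zeros(21)]
N=n+16; dv=np.diff(np.r_[0,vall[:N]])
def pred(u):
    X=x.copy(); p=st["phi"]; o=[]
    for i in range(N):
        X,_=run(X,None,p,u[i],dv[i],5) if 0 else run(X,None,p,u[i],dv[i]); p=u[i]; o.append(X[:2])
    return np.array(o)
def cost(w):
    u=np.r_[w[:n],w[n-1],w[n:]]; o=pred(u); du=np.diff(np.r_[st["phi"],u])
    wt=np.ones(N); wt[-1]=5
    return np.r_[wt*o[:,0],.1*wt*o[:,1],.15*u,.5*du]
nw=N-1; c0=cost(np.zeros(nw)); A=np.array([cost(e)-c0 for e in np.eye(nw)]).T
w=lsq_linear(A,-c0,bounds=(-.25,.25)).x
u=np.r_[w[:n],w[n-1],w[n:]]
Rc=Ro.from_rotvec(st["rot"]); Pc=np.array(st["pos"])
# current commanded stand pose
S=Rc*TS; M=S.as_matrix(); yaw0=np.arctan2(M[1,0],M[0,0])
off=np.array([-.006,0,-.0335]); pz=np.array([0,0,.0265])  # origin / roll axis in the stand frame from TCP
def tcp(org,yaw,phi):
    Sx=Ro.from_euler('xyz',[phi,0,yaw]); Y=Ro.from_euler('z',yaw)
    piv=org+Y.apply([.17,0,.06]); return piv-Sx.apply([.164,0,.0265]), Sx*TS.inv()
org0=Pc+S.apply([.164,0,.0265])-Ro.from_euler('z',yaw0).apply([.17,0,.06])
rows=[];rphi=[]
for i in range(n):
    p,R=tcp(org0+dx[:3]*cum[i],yaw0+dx[3]*cum[i],u[i])
    sh=np.round((p-Pc)/.5,3); tu=np.round((R*Rc.inv()).as_rotvec()/(np.pi/2),3); rows.append([1,sh.tolist(),tu.tolist()])
    Rn=Ro.from_rotvec(tu*np.pi/2)*Rc; Mn=(Rn*TS).as_matrix(); rphi.append(float(np.arctan2(Mn[2,1],Mn[2,2])))
st.update(x=x.tolist(),P=P.tolist(),rphi=rphi,rv=vy.tolist(),pos=(Pc+sh*.5).tolist(),rot=Rn.as_rotvec().tolist(),t=read_state()["time_s"])
json.dump(st,open("st.json","w"))
print("t",round(st["t"],2),"meas",ths,"est",np.round(x,3),"phi",round(a["phi"],4),"cmd",round(st["phi"],4),"pitch",round(a["pitch"],4),"yaw",round(a["yaw"],4),"org",np.round(a["org"],4),"cmdorg",np.round(org0,4))
print("pred th",np.round(pred(u)[:n+1,0],3),"u",np.round(u[:n],3))
print(json.dumps(rows))
E
python3 ctl.py 0 0 0 0
```

```text
t 6.65 meas [(np.float64(0.1311), np.float64(0.0033)), (np.float64(0.1258), np.float64(0.0043))] est [ 0.128 -0.001 -0.004] phi -0.0711 cmd -0.0709 pitch 0.0011 yaw 0.0103 org [0.5597 0.2073 0.0849] cmdorg [0.5597 0.2115 0.0846]
pred th [0.094 0.042 0.016 0.006 0.005 0.003] u [-0.163 -0.144 -0.111 -0.082 -0.053]
[[1, [0.0, -0.005, 0.0], [-0.059, -0.001, 0.0]], [1, [0.0, -0.004, 0.0], [-0.046, -0.001, 0.0]], [1, [0.0, -0.002, -0.0], [-0.026, -0.001, 0.0]], [1, [0.0, -0.001, -0.0], [-0.007, -0.001, 0.0]], [1, [0.0, 0.001, -0.0], [0.011, -0.001, -0.0]]]
```

Call:
servo_tool(
  increments=[
    [1,[0.0,-0.005,0.0],[-0.059,-0.001,0.0]],
    [1,[0.0,-0.004,0.0],[-0.046,-0.001,0.0]],
    [1,[0.0,-0.002,0.0],[-0.026,-0.001,0.0]],
    [1,[0.0,-0.001,0.0],[-0.007,-0.001,0.0]],
    [1,[0.0,0.001,0.0],[0.011,-0.001,0.0]],
  ],
)

```text
time_s: 7.15
tool_pos: [0.5657, 0.2102, 0.1184]
tool_rot: [-3.091, 0.001, -3.132]
ft_force: [-0.1, -1.2, -6.8]
grip_width: 0.0186
grip_force: 118.8
```

```bash
python3 ctl.py 0 0 0 0 4
```

```text
t 7.25 meas [(np.float64(-0.0015), np.float64(0.0033)), (np.float64(-0.0071), np.float64(0.0039))] est [-0.009 -0.112 -0.085] phi -0.0529 cmd -0.0537 pitch -0.0009 yaw 0.009 org [0.5599 0.2076 0.085 ] cmdorg [0.5597 0.2116 0.0849]
pred th [-0.011 -0.005 -0.002 -0.    -0.   ] u [-0.021 -0.011 -0.006 -0.003]
[[1, [-0.0, 0.002, 0.0], [0.021, 0.001, 0.0]], [1, [-0.0, 0.002, 0.0], [0.027, 0.001, 0.0]], [1, [-0.0, 0.003, 0.0], [0.03, 0.001, 0.0]], [1, [-0.0, 0.003, 0.0], [0.032, 0.001, 0.0]]]
```

Works as predicted. Continue holding.

Call:
servo_tool(
  increments=[
    [1,[0.0,0.002,0.0],[0.021,0.001,0.0]],
    [1,[0.0,0.002,0.0],[0.027,0.001,0.0]],
    [1,[0.0,0.003,0.0],[0.03,0.001,0.0]],
    [1,[0.0,0.003,0.0],[0.032,0.001,0.0]],
  ],
)

```text
time_s: 7.65
tool_pos: [0.5657, 0.212, 0.1183]
tool_rot: [-3.138, -0.0, -3.131]
ft_force: [0.1, -0.1, -6.6]
grip_width: 0.019
grip_force: 118.8
```

```bash
python3 ctl.py 0 0 0 0
```

```text
t 7.75 meas [(np.float64(0.0196), np.float64(0.0033)), (np.float64(0.0159), np.float64(0.004))] est [0.02  0.036 0.056] phi -0.0039 cmd -0.0034 pitch 0.0003 yaw 0.0108 org [0.5596 0.2119 0.0848] cmdorg [0.5597 0.2117 0.0848]
pred th [0.016 0.007 0.003 0.001 0.001 0.   ] u [-0.023 -0.022 -0.018 -0.014 -0.01 ]
[[1, [0.0, -0.001, -0.0], [-0.013, -0.0, 0.0]], [1, [0.0, -0.001, -0.0], [-0.012, -0.0, 0.0]], [1, [0.0, -0.001, -0.0], [-0.009, -0.0, 0.0]], [1, [0.0, -0.001, -0.0], [-0.007, -0.0, 0.0]], [1, [0.0, -0.0, -0.0], [-0.004, -0.0, 0.0]]]
```

Call:
servo_tool(
  increments=[
    [1,[0.0,-0.001,0.0],[-0.013,0.0,0.0]],
    [1,[0.0,-0.001,0.0],[-0.012,0.0,0.0]],
    [1,[0.0,-0.001,0.0],[-0.009,0.0,0.0]],
    [1,[0.0,-0.001,0.0],[-0.007,0.0,0.0]],
    [1,[0.0,0.0,0.0],[-0.004,0.0,0.0]],
  ],
)

```text
time_s: 8.25
tool_pos: [0.5656, 0.212, 0.1183]
tool_rot: [-3.132, -0.0, -3.131]
ft_force: [0.4, -1.0, -7.5]
grip_width: 0.0185
grip_force: 118.8
```

```bash
python3 ctl.py 0 0 0 0
```

```text
t 8.35 meas [(np.float64(-0.0092), np.float64(0.0032)), (np.float64(-0.0137), np.float64(0.004))] est [-0.014 -0.043 -0.03 ] phi -0.0099 cmd -0.0097 pitch 0.0004 yaw 0.0105 org [0.5597 0.2115 0.0848] cmdorg [0.5597 0.2119 0.0847]
pred th [-0.012 -0.005 -0.002 -0.001 -0.001 -0.   ] u [0.009 0.01  0.008 0.007 0.005]
[[1, [0.0, 0.001, -0.0], [0.012, -0.0, -0.0]], [1, [0.0, 0.001, -0.0], [0.013, -0.0, -0.0]], [1, [0.0, 0.001, -0.0], [0.012, -0.0, -0.0]], [1, [0.0, 0.001, -0.0], [0.01, -0.0, -0.0]], [1, [0.0, 0.001, -0.0], [0.009, -0.0, -0.0]]]
```

Call:
servo_tool(
  increments=[
    [1,[0.0,0.001,0.0],[0.012,0.0,0.0]],
    [1,[0.0,0.001,0.0],[0.013,0.0,0.0]],
    [1,[0.0,0.001,0.0],[0.012,0.0,0.0]],
    [1,[0.0,0.001,0.0],[0.01,0.0,0.0]],
    [1,[0.0,0.001,0.0],[0.009,0.0,0.0]],
  ],
)

```text
time_s: 8.85
tool_pos: [0.5657, 0.2126, 0.1183]
tool_rot: [3.137, 0.0, -3.131]
ft_force: [-1.0, -0.0, -6.4]
grip_width: 0.0187
grip_force: 118.8
```

```bash
python3 ctl.py -0.02 0 0 0
```

```text
t 8.95 meas [(np.float64(0.0097), np.float64(0.0033)), (np.float64(0.0052), np.float64(0.004))] est [0.008 0.022 0.009] phi 0.0041 cmd 0.0045 pitch 0.0002 yaw 0.011 org [0.5596 0.2127 0.0848] cmdorg [0.5597 0.212  0.0848]
pred th [0.007 0.003 0.001 0.001 0.    0.   ] u [-0.006 -0.007 -0.005 -0.004 -0.003]
[[1, [-0.005, -0.001, -0.0], [-0.007, -0.0, 0.0]], [1, [-0.015, -0.001, -0.0], [-0.007, -0.0, 0.0]], [1, [-0.025, -0.001, -0.0], [-0.006, -0.0, 0.0]], [1, [-0.035, -0.0, -0.0], [-0.005, -0.0, 0.0]], [1, [-0.04, -0.0, -0.0], [-0.005, -0.0, 0.0]]]
```

Call:
servo_tool(
  increments=[
    [1,[-0.005,-0.001,0.0],[-0.007,0.0,0.0]],
    [1,[-0.015,-0.001,0.0],[-0.007,0.0,0.0]],
    [1,[-0.025,-0.001,0.0],[-0.006,0.0,0.0]],
    [1,[-0.035,0.0,0.0],[-0.005,0.0,0.0]],
    [1,[-0.04,0.0,0.0],[-0.005,0.0,0.0]],
  ],
)

```text
time_s: 9.45
tool_pos: [0.5447, 0.2126, 0.1182]
tool_rot: [-3.138, -0.001, -3.131]
ft_force: [-0.5, 0.4, -6.9]
grip_width: 0.0189
grip_force: 118.8
```

```bash
python3 ctl.py -0.03 -0.01 0 0
```

```text
t 9.55 meas [(np.float64(-0.0026), np.float64(0.0033)), (np.float64(-0.0061), np.float64(0.0041))] est [-0.006 -0.021 -0.029] phi -0.0037 cmd -0.0034 pitch 0.0007 yaw 0.0109 org [0.539  0.2124 0.0848] cmdorg [0.5397 0.2122 0.0848]
pred th [-0.006 -0.004 -0.002 -0.002 -0.001  0.001] u [ 0.011  0.013  0.011  0.007 -0.   ]
[[1, [-0.007, -0.002, -0.0], [0.009, -0.0, -0.0]], [1, [-0.022, -0.007, -0.0], [0.011, -0.0, -0.0]], [1, [-0.037, -0.012, -0.0], [0.009, -0.0, -0.0]], [1, [-0.052, -0.017, -0.0], [0.006, -0.0, -0.0]], [1, [-0.06, -0.02, -0.0], [0.002, -0.0, -0.0]]]
```

Call:
servo_tool(
  increments=[
    [1,[-0.007,-0.002,0.0],[0.009,0.0,0.0]],
    [1,[-0.022,-0.007,0.0],[0.011,0.0,0.0]],
    [1,[-0.037,-0.012,0.0],[0.009,0.0,0.0]],
    [1,[-0.052,-0.017,0.0],[0.006,0.0,0.0]],
    [1,[-0.06,-0.02,0.0],[0.002,0.0,0.0]],
  ],
)

```text
time_s: 10.05
tool_pos: [0.5144, 0.2021, 0.1181]
tool_rot: [-3.141, -0.001, -3.132]
ft_force: [-0.1, -0.4, -6.1]
grip_width: 0.0189
grip_force: 118.8
```

```bash
python3 ctl.py -0.03 -0.025 0 0
```

```text
t 10.15 meas [(np.float64(0.0056), np.float64(0.0033)), (np.float64(0.0026), np.float64(0.0041))] est [ 0.006  0.021 -0.007] phi -0.0008 cmd -0.0002 pitch 0.0009 yaw 0.011 org [0.5087 0.2024 0.0847] cmdorg [0.5097 0.2022 0.0848]
pred th [ 0.002 -0.003 -0.003 -0.005 -0.003  0.002] u [ 0.009  0.014  0.011  0.004 -0.01 ]
[[1, [-0.007, -0.006, -0.0], [0.006, -0.0, -0.0]], [1, [-0.022, -0.018, -0.0], [0.009, -0.0, -0.0]], [1, [-0.037, -0.031, -0.0], [0.007, -0.0, -0.0]], [1, [-0.052, -0.044, -0.0], [0.003, -0.0, -0.0]], [1, [-0.06, -0.051, -0.0], [-0.006, -0.0, 0.0]]]
```

Call:
servo_tool(
  increments=[
    [1,[-0.007,-0.006,0.0],[0.006,0.0,0.0]],
    [1,[-0.022,-0.018,0.0],[0.009,0.0,0.0]],
    [1,[-0.037,-0.031,0.0],[0.007,0.0,0.0]],
    [1,[-0.052,-0.044,0.0],[0.003,0.0,0.0]],
    [1,[-0.06,-0.051,0.0],[-0.006,0.0,0.0]],
  ],
)

```text
time_s: 10.65
tool_pos: [0.4844, 0.1759, 0.118]
tool_rot: [-3.131, -0.001, -3.132]
ft_force: [-0.5, 0.2, -6.6]
grip_width: 0.0182
grip_force: 118.8
```

```bash
python3 ctl.py -0.02 -0.035 0 0
```

```text
t 10.75 meas [(np.float64(-0.0057), np.float64(0.0033)), (np.float64(-0.0082), np.float64(0.0042))] est [-0.005 -0.    -0.062] phi -0.0104 cmd -0.0097 pitch 0.001 yaw 0.0105 org [0.4788 0.1763 0.0847] cmdorg [0.4797 0.1769 0.0847]
pred th [-0.008 -0.009 -0.006 -0.007 -0.004  0.003] u [ 0.021  0.03   0.023  0.012 -0.009]
[[1, [-0.005, -0.007, -0.0], [0.019, -0.0, -0.0]], [1, [-0.015, -0.024, -0.0], [0.025, -0.0, -0.0]], [1, [-0.025, -0.042, -0.0], [0.021, -0.0, -0.0]], [1, [-0.035, -0.06, -0.0], [0.014, -0.0, -0.0]], [1, [-0.04, -0.07, -0.0], [0.001, -0.0, -0.0]]]
```

Call:
servo_tool(
  increments=[
    [1,[-0.005,-0.007,0.0],[0.019,0.0,0.0]],
    [1,[-0.015,-0.024,0.0],[0.025,0.0,0.0]],
    [1,[-0.025,-0.042,0.0],[0.021,0.0,0.0]],
    [1,[-0.035,-0.06,0.0],[0.014,0.0,0.0]],
    [1,[-0.04,-0.07,0.0],[0.001,0.0,0.0]],
  ],
)

```text
time_s: 11.25
tool_pos: [0.4649, 0.1408, 0.1181]
tool_rot: [-3.132, -0.001, -3.133]
ft_force: [-0.3, 0.3, -7.2]
grip_width: 0.0187
grip_force: 118.8
```

```bash
python3 ctl.py -0.005 -0.04 0 0
```

```text
t 11.35 meas [(np.float64(0.002), np.float64(0.0032)), (np.float64(0.004), np.float64(0.0043))] est [ 0.009  0.042 -0.042] phi -0.0091 cmd -0.0081 pitch 0.0007 yaw 0.0105 org [0.4592 0.1414 0.0847] cmdorg [0.4597 0.1419 0.0847]
pred th [ 0.003 -0.005 -0.005 -0.008 -0.004  0.003] u [ 0.01   0.02   0.015  0.005 -0.016]
[[1, [-0.001, -0.009, -0.0], [0.011, -0.0, -0.0]], [1, [-0.004, -0.029, -0.0], [0.018, -0.0, -0.0]], [1, [-0.006, -0.049, -0.0], [0.015, -0.0, -0.0]], [1, [-0.009, -0.069, -0.0], [0.008, -0.0, -0.0]], [1, [-0.01, -0.08, -0.0], [-0.005, -0.0, 0.0]]]
```

Call:
servo_tool(
  increments=[
    [1,[-0.001,-0.009,0.0],[0.011,0.0,0.0]],
    [1,[-0.004,-0.029,0.0],[0.018,0.0,0.0]],
    [1,[-0.006,-0.049,0.0],[0.015,0.0,0.0]],
    [1,[-0.009,-0.069,0.0],[0.008,0.0,0.0]],
    [1,[-0.01,-0.08,0.0],[-0.005,0.0,0.0]],
  ],
)

```text
time_s: 11.85
tool_pos: [0.4606, 0.1008, 0.1183]
tool_rot: [-3.124, -0.0, -3.133]
ft_force: [0.4, -0.2, -6.7]
grip_width: 0.0187
grip_force: 118.8
```

```bash
python3 ctl.py 0 -0.045 0 0
```

```text
t 11.95 meas [(np.float64(-0.0047), np.float64(0.0032)), (np.float64(-0.003), np.float64(0.0043))] est [ 0.001  0.02  -0.068] phi -0.0168 cmd -0.0159 pitch 0.0004 yaw 0.0103 org [0.4547 0.1011 0.0848] cmdorg [0.4547 0.1021 0.0847]
pred th [-0.004 -0.009 -0.007 -0.009 -0.005  0.004] u [ 0.016  0.028  0.022  0.01  -0.015]
[[1, [0.0, -0.01, -0.0], [0.02, -0.0, -0.0]], [1, [0.0, -0.031, -0.0], [0.028, -0.0, -0.0]], [1, [0.0, -0.054, -0.0], [0.024, -0.0, -0.0]], [1, [0.0, -0.077, -0.0], [0.016, -0.0, -0.0]], [1, [0.0, -0.09, -0.0], [0.0, -0.0, -0.0]]]
```

Call:
servo_tool(
  increments=[
    [1,[0.0,-0.01,0.0],[0.02,0.0,0.0]],
    [1,[0.0,-0.031,0.0],[0.028,0.0,0.0]],
    [1,[0.0,-0.054,0.0],[0.024,0.0,0.0]],
    [1,[0.0,-0.077,0.0],[0.016,0.0,0.0]],
    [1,[0.0,-0.09,0.0],[0.0,0.0,0.0]],
  ],
)

```text
time_s: 12.45
tool_pos: [0.4608, 0.0558, 0.1183]
tool_rot: [-3.124, -0.0, -3.133]
ft_force: [0.5, -0.6, -6.2]
grip_width: 0.0186
grip_force: 118.8
```

```bash
python3 ctl.py 0 -0.05 0 -0.01
```

```text
t 12.55 meas [(np.float64(-0.0049), np.float64(0.0031)), (np.float64(0.0), np.float64(0.0041))] est [ 0.004  0.03  -0.068] phi -0.0171 cmd -0.0159 pitch 0.0003 yaw 0.0104 org [0.4547 0.0562 0.0848] cmdorg [0.4547 0.0571 0.0847]
pred th [-0.003 -0.01  -0.007 -0.01  -0.006  0.004] u [ 0.017  0.031  0.024  0.01  -0.018]
[[1, [0.0, -0.011, -0.0], [0.021, -0.0, -0.001]], [1, [0.0, -0.035, -0.0], [0.03, -0.0, -0.002]], [1, [0.0, -0.06, -0.0], [0.026, -0.0, -0.004]], [1, [0.0, -0.086, -0.0], [0.017, -0.0, -0.006]], [1, [0.0, -0.1, -0.0], [-0.002, -0.0, -0.006]]]
```

Call:
servo_tool(
  increments=[
    [1,[0.0,-0.011,0.0],[0.021,0.0,-0.001]],
    [1,[0.0,-0.035,0.0],[0.03,0.0,-0.002]],
    [1,[0.0,-0.06,0.0],[0.026,0.0,-0.004]],
    [1,[0.0,-0.086,0.0],[0.017,0.0,-0.006]],
    [1,[0.0,-0.1,0.0],[-0.002,0.0,-0.006]],
  ],
)

```text
time_s: 13.05
tool_pos: [0.4609, 0.0056, 0.1184]
tool_rot: [-3.121, 0.0, 3.141]
ft_force: [0.3, 0.3, -6.3]
grip_width: 0.0187
grip_force: 118.8
```

```bash
python3 ctl.py 0 -0.05 0 -0.04
```

```text
t 13.15 meas [(np.float64(-0.0016), np.float64(0.0033)), (np.float64(0.0045), np.float64(0.0042))] est [ 0.009  0.041 -0.049] phi -0.0201 cmd -0.0191 pitch 0.0003 yaw 0.001 org [0.4548 0.0059 0.0849] cmdorg [0.4547 0.0072 0.0847]
pred th [ 0.    -0.009 -0.007 -0.011 -0.006  0.005] u [ 0.013  0.029  0.022  0.007 -0.023]
[[1, [0.0, -0.011, -0.0], [0.02, -0.0, -0.003]], [1, [0.0, -0.035, -0.0], [0.03, -0.001, -0.01]], [1, [0.0, -0.061, -0.0], [0.026, -0.001, -0.016]], [1, [0.0, -0.087, -0.0], [0.017, -0.001, -0.022]], [1, [-0.0, -0.101, -0.0], [-0.002, -0.0, -0.025]]]
```

Call:
servo_tool(
  increments=[
    [1,[0.0,-0.011,0.0],[0.02,0.0,-0.003]],
    [1,[0.0,-0.035,0.0],[0.03,-0.001,-0.01]],
    [1,[0.0,-0.061,0.0],[0.026,-0.001,-0.016]],
    [1,[0.0,-0.087,0.0],[0.017,-0.001,-0.022]],
    [1,[0.0,-0.101,0.0],[-0.002,0.0,-0.025]],
  ],
)

```text
time_s: 13.65
tool_pos: [0.4608, -0.0451, 0.1184]
tool_rot: [-3.118, 0.0, 3.101]
ft_force: [-0.1, 0.2, -6.2]
grip_width: 0.0189
grip_force: 118.8
```

```bash
python3 ctl.py 0 -0.045 0 -0.04
```

```text
t 13.75 meas [(np.float64(-0.0082), np.float64(0.003)), (np.float64(-0.0011), np.float64(0.0043))] est [ 0.003  0.035 -0.069] phi -0.0232 cmd -0.0222 pitch 0.0002 yaw -0.0385 org [ 0.4548 -0.0445  0.0849] cmdorg [ 0.4547 -0.043   0.0847]
pred th [-0.003 -0.01  -0.007 -0.01  -0.006  0.004] u [ 0.013  0.028  0.022  0.008 -0.019]
[[1, [0.0, -0.009, -0.0], [0.022, -0.001, -0.003]], [1, [0.0, -0.031, -0.0], [0.032, -0.002, -0.01]], [1, [0.0, -0.054, -0.0], [0.028, -0.002, -0.016]], [1, [0.0, -0.078, -0.0], [0.019, -0.001, -0.022]], [1, [-0.0, -0.09, -0.0], [0.002, -0.0, -0.025]]]
```

Call:
servo_tool(
  increments=[
    [1,[0.0,-0.009,0.0],[0.022,-0.001,-0.003]],
    [1,[0.0,-0.031,0.0],[0.032,-0.002,-0.01]],
    [1,[0.0,-0.054,0.0],[0.028,-0.002,-0.016]],
    [1,[0.0,-0.078,0.0],[0.019,-0.001,-0.022]],
    [1,[0.0,-0.09,0.0],[0.002,0.0,-0.025]],
  ],
)

```text
time_s: 14.25
tool_pos: [0.4609, -0.0899, 0.1184]
tool_rot: [-3.121, 0.0, 3.062]
ft_force: [-0.6, 0.2, -6.4]
grip_width: 0.0189
grip_force: 118.8
```

```bash
sed -i 's/m=lean2(capture(nm),a,x\[0\])/pc=capture(nm); m=lean2(pc,a,x[0]); np.savez(f"last_{nm}.npz",**{k:pc[k] for k in ("image","depth","fx","fy","cx","cy","world_from_camera")})/' ctl.py
python3 ctl.py 0 -0.045 0 -0.04
cat > dock.py <<'E'
from h import *
# fit dock pose (x,y,yaw) to top-view points: bed top surface edges via rect of bed + prong/column box sdf
for n in ("scene","top"):
    p=dict(np.load(f"last_{n}.npz")); w,c=pts(p)
    m=(w[:,0]>.6)&(w[:,0]<.95)&(w[:,1]>-.4)&(w[:,1]<-.1)&(w[:,2]>.172)&(w[:,2]<.2); a=w[m]
    bed=w[(w[:,0]>.42)&(w[:,0]<.95)&(w[:,1]>-.4)&(w[:,1]<-.1)&(w[:,2]>.007)&(w[:,2]<.017)]
    img=p["image"]
    r=cv2.minAreaRect(bed[:,:2].astype(np.float32)*1000); print(n,"bedrect",np.round(r[0],1),np.round(r[1],1),round(r[2],2))
    # prongs: inner edges in a dock frame guess
    g=np.array([.583,-.210]); yaw=-.164; R=np.array([[np.cos(yaw),-np.sin(yaw)],[np.sin(yaw),np.cos(yaw)]])
    l=(a[:,:2]-g)@R; b=(bed[:,:2]-g)@R
    for x0,x1 in ((.10,.125),(.125,.15),(.15,.17),(.17,.19),(.19,.22)):
        y=np.sort(l[(l[:,0]>x0)&(l[:,0]<x1),1]); 
        lo,hi=y[y<0],y[y>=0]; print("  prong slice",x0,len(y), [np.round(np.percentile(q,[3,50,97])*1000,1).tolist() if len(q)>3 else None for q in (lo,hi)])
    for x0 in np.arange(-.08,.1,.04):
        y=b[(b[:,0]>x0)&(b[:,0]<x0+.04),1]; print("  bed",round(x0,2),len(y),np.round(np.percentile(y,[.5,99.5])*1000,1) if len(y)>20 else "")
    print("  bed x range",np.round(np.percentile(b[abs(b[:,1])<.05,0],[.5,99.5])*1000,1),"prong x min",np.round(np.percentile(l[:,0],[.5,99.5])*1000,1))
E
python3 dock.py
```

```text
t 14.35 meas [(np.float64(-0.0038), np.float64(0.0032)), (np.float64(0.0024), np.float64(0.0043))] est [ 0.007  0.042 -0.062] phi -0.0202 cmd -0.0191 pitch 0.0005 yaw -0.0774 org [ 0.4547 -0.0888  0.0848] cmdorg [ 0.4548 -0.0878  0.0847]
pred th [-0.    -0.008 -0.007 -0.01  -0.006  0.004] u [ 0.011  0.026  0.02   0.007 -0.02 ]
[[1, [0.0, -0.01, -0.0], [0.019, -0.002, -0.003]], [1, [0.0, -0.032, -0.0], [0.029, -0.003, -0.01]], [1, [0.0, -0.054, -0.0], [0.025, -0.003, -0.016]], [1, [0.0, -0.078, -0.0], [0.016, -0.002, -0.022]], [1, [-0.0, -0.091, -0.0], [-0.001, -0.0, -0.025]]]
scene bedrect [ 658.1 -230.3] [205.9 387.3] 80.73
  prong slice 0.1 83 [[-51.1, -43.4, -31.5], [32.0, 42.9, 49.3]]
  prong slice 0.125 91 [[-37.4, -28.5, -18.9], [16.1, 27.7, 37.5]]
  prong slice 0.15 48 [[-24.0, -19.3, -15.0], [13.6, 17.4, 23.4]]
  prong slice 0.17 49 [[-24.4, -20.8, -14.8], [13.7, 17.5, 23.6]]
  prong slice 0.19 71 [[-24.3, -20.3, -15.0], [13.6, 17.2, 22.6]]
  bed -0.08 236 [-74.8  62. ]
  bed -0.04 274 [-74.7  73.5]
  bed 0.0 334 [-75.  74.]
  bed 0.04 286 [-74.3  73.5]
  bed 0.08 250 [-74.7  73.9]
  bed x range [-99.8 269.4] prong x min [ 26.5 255.5]
top bedrect [ 684.6 -254.3] [528.9 297.9] 0.87
  prong slice 0.1 71 [[-50.3, -40.6, -29.8], [28.4, 39.8, 47.6]]
  prong slice 0.125 70 [[-35.6, -25.7, -16.3], [14.9, 23.8, 35.2]]
  prong slice 0.15 48 [[-24.1, -19.2, -15.1], [13.1, 17.8, 22.7]]
  prong slice 0.17 49 [[-24.6, -19.2, -14.8], [12.8, 18.1, 22.9]]
  prong slice 0.19 68 [[-24.2, -18.9, -14.9], [13.2, 18.8, 22.4]]
  bed -0.08 304 [-186.8   41.3]
  bed -0.04 346 [-190.5   47.5]
  bed 0.0 348 [-168.2   49.5]
  bed 0.04 346 [-171.1   52.4]
  bed 0.08 370 [-158.5   54. ]
  bed x range [-142.1  344.8] prong x min [ 17.4 253.8]
```

Call:
servo_tool(
  increments=[
    [1,[0.0,-0.01,0.0],[0.019,-0.002,-0.003]],
    [1,[0.0,-0.032,0.0],[0.029,-0.003,-0.01]],
    [1,[0.0,-0.054,0.0],[0.025,-0.003,-0.016]],
    [1,[0.0,-0.078,0.0],[0.016,-0.002,-0.022]],
    [1,[0.0,-0.091,0.0],[-0.001,0.0,-0.025]],
  ],
)

```text
time_s: 14.85
tool_pos: [0.4608, -0.1352, 0.1184]
tool_rot: [-3.119, 0.0, 3.023]
ft_force: [0.2, 0.1, -6.9]
grip_width: 0.0188
grip_force: 118.8
```

```bash
python3 ctl.py 0.005 -0.035 -0.02 -0.03
```

```text
t 14.95 meas [(np.float64(-0.0087), np.float64(0.0031)), (np.float64(-0.0024), np.float64(0.0042))] est [ 0.001  0.025 -0.09 ] phi -0.0218 cmd -0.0207 pitch 0.0004 yaw -0.1166 org [ 0.4548 -0.1341  0.0848] cmdorg [ 0.4548 -0.133   0.0847]
pred th [-0.003 -0.008 -0.006 -0.008 -0.004  0.003] u [ 0.008  0.021  0.017  0.007 -0.014]
[[1, [0.001, -0.007, -0.005], [0.018, -0.002, -0.002]], [1, [0.004, -0.024, -0.015], [0.026, -0.004, -0.007]], [1, [0.006, -0.042, -0.025], [0.024, -0.003, -0.012]], [1, [0.009, -0.06, -0.035], [0.017, -0.003, -0.017]], [1, [0.01, -0.07, -0.04], [0.004, -0.001, -0.019]]]
```

Call:
servo_tool(
  increments=[
    [1,[0.001,-0.007,-0.005],[0.018,-0.002,-0.002]],
    [1,[0.004,-0.024,-0.015],[0.026,-0.004,-0.007]],
    [1,[0.006,-0.042,-0.025],[0.024,-0.003,-0.012]],
    [1,[0.009,-0.06,-0.035],[0.017,-0.003,-0.017]],
    [1,[0.01,-0.07,-0.04],[0.004,-0.001,-0.019]],
  ],
)

```text
time_s: 15.45
tool_pos: [0.4655, -0.1701, 0.0975]
tool_rot: [-3.126, -0.0, 2.993]
ft_force: [0.5, 0.4, -5.7]
grip_width: 0.0187
grip_force: 118.8
```

```bash
python3 ctl.py 0.0245 -0.0262 -0.02 -0.0175
```

```text
t 15.55 meas [(np.float64(-0.0008), np.float64(0.003)), (np.float64(0.0035), np.float64(0.0042))] est [ 0.007  0.033 -0.07 ] phi -0.0147 cmd -0.0142 pitch 0.001 yaw -0.1467 org [ 0.4593 -0.1686  0.0641] cmdorg [ 0.4598 -0.168   0.0648]
pred th [ 0.003 -0.003 -0.003 -0.005 -0.003  0.002] u [-0.002  0.007  0.006  0.001 -0.011]
[[1, [0.006, -0.006, -0.005], [0.008, -0.001, -0.001]], [1, [0.019, -0.019, -0.015], [0.013, -0.002, -0.004]], [1, [0.031, -0.032, -0.025], [0.012, -0.002, -0.007]], [1, [0.043, -0.045, -0.035], [0.009, -0.001, -0.01]], [1, [0.049, -0.052, -0.04], [0.002, -0.0, -0.011]]]
```

Call:
servo_tool(
  increments=[
    [1,[0.006,-0.006,-0.005],[0.008,-0.001,-0.001]],
    [1,[0.019,-0.019,-0.015],[0.013,-0.002,-0.004]],
    [1,[0.031,-0.032,-0.025],[0.012,-0.002,-0.007]],
    [1,[0.043,-0.045,-0.035],[0.009,-0.001,-0.01]],
    [1,[0.049,-0.052,-0.04],[0.002,0.0,-0.011]],
  ],
)

```text
time_s: 16.05
tool_pos: [0.4908, -0.196, 0.0776]
tool_rot: [-3.13, 0.0, 2.976]
ft_force: [-0.5, -0.6, -6.9]
grip_width: 0.0188
grip_force: 118.8
```

```bash
python3 ctl.py 0.0 0.0 -0.012 0; python3 dock.py | grep -A5 rect
```

```text
t 16.15 meas [(np.float64(-0.0017), np.float64(0.0039)), (np.float64(-0.0016), np.float64(0.0046))] est [ 0.002  0.011 -0.083] phi -0.0114 cmd -0.0111 pitch 0.001 yaw -0.1638 org [ 0.4844 -0.1946  0.0441] cmdorg [ 0.4843 -0.194   0.0448]
pred th [0.002 0.001 0.    0.    0.    0.   ] u [-0.01  -0.007 -0.004 -0.002 -0.001]
[[1, [0.0, 0.0, -0.003], [0.001, -0.0, -0.0]], [1, [0.0, 0.0, -0.009], [0.003, -0.001, -0.0]], [1, [0.0, 0.0, -0.015], [0.004, -0.001, -0.0]], [1, [0.0, 0.0, -0.021], [0.005, -0.001, -0.0]], [1, [0.0, 0.001, -0.024], [0.007, -0.001, -0.0]]]
scene bedrect [ 668.6 -208.6] [181.3 375. ] 80.68
  prong slice 0.1 78 [[-51.1, -43.7, -33.0], [31.5, 42.9, 49.1]]
  prong slice 0.125 101 [[-37.8, -28.8, -18.0], [14.0, 27.8, 38.8]]
  prong slice 0.15 44 [[-24.0, -19.9, -15.3], [13.7, 17.1, 22.7]]
  prong slice 0.17 51 [[-24.2, -20.9, -14.7], [13.9, 17.4, 23.5]]
  prong slice 0.19 69 [[-24.3, -19.6, -14.9], [13.7, 17.4, 22.6]]
--
top bedrect [ 687.8 -249.6] [299.  523.6] 89.86
  prong slice 0.1 31 [None, [30.5, 39.4, 47.3]]
  prong slice 0.125 30 [None, [15.2, 22.7, 34.2]]
  prong slice 0.15 31 [[-22.8, -18.9, -15.7], [13.2, 18.6, 22.7]]
  prong slice 0.17 45 [[-24.9, -19.6, -15.2], [12.8, 18.5, 22.7]]
  prong slice 0.19 69 [[-24.7, -19.2, -15.2], [12.8, 17.8, 23.2]]
```

Call:
servo_tool(
  increments=[
    [1,[0.0,0.0,-0.003],[0.001,0.0,0.0]],
    [1,[0.0,0.0,-0.009],[0.003,-0.001,0.0]],
    [1,[0.0,0.0,-0.015],[0.004,-0.001,0.0]],
    [1,[0.0,0.0,-0.021],[0.005,-0.001,0.0]],
    [1,[0.0,0.001,-0.024],[0.007,-0.001,0.0]],
  ],
)

```text
time_s: 16.65
tool_pos: [0.4898, -0.1942, 0.0659]
tool_rot: [3.141, -0.001, 2.977]
ft_force: [0.3, -0.0, -7.2]
grip_width: 0.0184
grip_force: 118.8
```

```bash
sed -i 's/l=l\[(l\[:,2\]>.04)&(l\[:,2\]<.27)&(abs(l\[:,0\])<.045)&(abs(l\[:,1\])<.13)\]\n    if/X/; /def lean2/,/def f/ s/l\[:,2\]>.04/l[:,2]>.125/' ctl.py; python3 ctl.py 0.0247 -0.0041 0 0
python3 - <<'E'
from h import *
# lateral position of camera body and mast in dock frame, straight from the images
for n in ("scene","top"):
    w,c=pts(dict(np.load(f"last_{n}.npz"))); l=Ro.from_euler('z',.164).apply(w-[.583,-.2105,0])
    b=l[(l[:,2]>.27)&(l[:,2]<.36)&(abs(l[:,1])<.08)&(l[:,0]>-.0)&(l[:,0]<.15)]
    m=l[(l[:,2]>.13)&(l[:,2]<.26)&(abs(l[:,1])<.03)&(abs(l[:,0]-.07)<.02)]
    print(n,len(b),np.round(np.percentile(b[:,1],[3,97])*1000,1),len(m),np.round(np.percentile(m[:,1],[3,50,97])*1000,1) if len(m)>5 else "")
E
```

```text
t 16.75 meas [(np.float64(0.0085), np.float64(0.0034)), (np.float64(0.0074), np.float64(0.0043))] est [ 0.009  0.016 -0.035] phi 0.0001 cmd -0.0 pitch 0.0012 yaw -0.1638 org [ 0.4839 -0.1933  0.0324] cmdorg [ 0.4843 -0.1938  0.0327]
pred th [0.007 0.003 0.001 0.001 0.    0.   ] u [-0.009 -0.008 -0.006 -0.004 -0.002]
[[1, [0.006, -0.001, -0.0], [-0.006, 0.001, 0.0]], [1, [0.018, -0.004, -0.0], [-0.005, 0.001, 0.0]], [1, [0.031, -0.005, -0.0], [-0.004, 0.0, 0.0]], [1, [0.043, -0.007, -0.0], [-0.003, 0.0, 0.0]], [1, [0.049, -0.008, -0.0], [-0.002, -0.0, 0.0]]]
scene 858 [-37.6  35.6] 176 [-6.5  0.5  8.1]
top 728 [-35.9  37.4] 17 [-4.8  3.2  7.9]
```

Call:
servo_tool(
  increments=[
    [1,[0.006,-0.001,0.0],[-0.006,0.001,0.0]],
    [1,[0.018,-0.004,0.0],[-0.005,0.001,0.0]],
    [1,[0.031,-0.005,0.0],[-0.004,0.0,0.0]],
    [1,[0.043,-0.007,0.0],[-0.003,0.0,0.0]],
    [1,[0.049,-0.008,0.0],[-0.002,0.0,0.0]],
  ],
)

```text
time_s: 17.25
tool_pos: [0.5159, -0.1988, 0.0666]
tool_rot: [-3.138, 0.001, 2.978]
ft_force: [1.1, 0.0, -7.0]
grip_width: 0.0189
grip_force: 118.9
```

```bash
python3 ctl.py 0.0345 -0.0062 0 0
```

```text
t 17.35 meas [(np.float64(0.0003), np.float64(0.0034)), (np.float64(-0.0037), np.float64(0.0043))] est [-0.003 -0.015 -0.05 ] phi -0.0037 cmd -0.0031 pitch -0.0008 yaw -0.1634 org [ 0.5095 -0.1979  0.0329] cmdorg [ 0.5088 -0.1977  0.0328]
pred th [-0.003 -0.001 -0.001 -0.    -0.     0.   ] u [0.002 0.003 0.003 0.002 0.002]
[[1, [0.009, -0.001, 0.0], [0.003, -0.001, 0.0]], [1, [0.026, -0.004, 0.0], [0.004, -0.001, 0.0]], [1, [0.043, -0.007, 0.0], [0.004, -0.001, 0.0]], [1, [0.06, -0.011, 0.0], [0.004, -0.001, 0.0]], [1, [0.069, -0.012, 0.0], [0.003, -0.0, 0.0]]]
```

Call:
servo_tool(
  increments=[
    [1,[0.009,-0.001,0.0],[0.003,-0.001,0.0]],
    [1,[0.026,-0.004,0.0],[0.004,-0.001,0.0]],
    [1,[0.043,-0.007,0.0],[0.004,-0.001,0.0]],
    [1,[0.06,-0.011,0.0],[0.004,-0.001,0.0]],
    [1,[0.069,-0.012,0.0],[0.003,0.0,0.0]],
  ],
)

```text
time_s: 17.85
tool_pos: [0.5506, -0.205, 0.0665]
tool_rot: [3.14, 0.001, 2.977]
ft_force: [-0.8, 0.3, -6.7]
grip_width: 0.0183
grip_force: 118.8
```

```bash
python3 ctl.py 0.02 -0.0034 0 0
```

```text
t 17.95 meas [(np.float64(0.0065), np.float64(0.0035)), (np.float64(0.004), np.float64(0.0042))] est [ 0.006  0.009 -0.024] phi 0.0009 cmd 0.0015 pitch -0.0001 yaw -0.1632 org [ 0.5443 -0.2037  0.0329] cmdorg [ 0.5433 -0.2038  0.0327]
pred th [0.005 0.002 0.001 0.    0.    0.   ] u [-0.004 -0.004 -0.003 -0.002 -0.001]
[[1, [0.005, -0.001, -0.0], [-0.004, 0.0, 0.0]], [1, [0.015, -0.003, -0.0], [-0.004, 0.0, 0.0]], [1, [0.025, -0.004, -0.0], [-0.003, 0.0, 0.0]], [1, [0.035, -0.006, -0.0], [-0.002, -0.0, 0.0]], [1, [0.04, -0.007, -0.0], [-0.002, -0.0, 0.0]]]
```

Call:
servo_tool(
  increments=[
    [1,[0.005,-0.001,0.0],[-0.004,0.0,0.0]],
    [1,[0.015,-0.003,0.0],[-0.004,0.0,0.0]],
    [1,[0.025,-0.004,0.0],[-0.003,0.0,0.0]],
    [1,[0.035,-0.006,0.0],[-0.002,0.0,0.0]],
    [1,[0.04,-0.007,0.0],[-0.002,0.0,0.0]],
  ],
)

```text
time_s: 18.45
tool_pos: [0.57, -0.2083, 0.0665]
tool_rot: [-3.14, 0.001, 2.978]
ft_force: [-0.8, -1.1, -6.2]
grip_width: 0.0189
grip_force: 118.9
```

```bash
python3 ctl.py 0.0195 -0.0033 0 0
```

```text
t 18.55 meas [(np.float64(0.0016), np.float64(0.0035)), (np.float64(-0.001), np.float64(0.0042))] est [-0.    -0.006 -0.025] phi -0.0021 cmd -0.0016 pitch -0.0004 yaw -0.1636 org [ 0.5638 -0.2073  0.0329] cmdorg [ 0.5633 -0.2073  0.0328]
pred th [-0. -0. -0. -0.  0.  0.] u [-0.     0.     0.     0.001  0.001]
[[1, [0.005, -0.001, -0.0], [0.001, -0.0, -0.0]], [1, [0.015, -0.002, -0.0], [0.001, -0.0, -0.0]], [1, [0.024, -0.004, -0.0], [0.001, -0.0, -0.0]], [1, [0.034, -0.006, -0.0], [0.001, -0.0, -0.0]], [1, [0.039, -0.006, -0.0], [0.001, -0.0, -0.0]]]
```

Call:
servo_tool(
  increments=[
    [1,[0.005,-0.001,0.0],[0.001,0.0,0.0]],
    [1,[0.015,-0.002,0.0],[0.001,0.0,0.0]],
    [1,[0.024,-0.004,0.0],[0.001,0.0,0.0]],
    [1,[0.034,-0.006,0.0],[0.001,0.0,0.0]],
    [1,[0.039,-0.006,0.0],[0.001,0.0,0.0]],
  ],
)

```text
time_s: 19.05
tool_pos: [0.5895, -0.2112, 0.0664]
tool_rot: [-3.142, 0.001, 2.978]
ft_force: [-0.9, -0.4, -7.0]
grip_width: 0.0185
grip_force: 118.9
```

```bash
python3 ctl.py 0 0 -0.012 0
```

```text
t 19.15 meas [(np.float64(0.0038), np.float64(0.0034)), (np.float64(-0.0035), np.float64(0.0042))] est [-0.    -0.005 -0.033] phi -0.0005 cmd -0.0 pitch -0.0 yaw -0.1635 org [ 0.5833 -0.2101  0.0329] cmdorg [ 0.5828 -0.2103  0.0327]
pred th [-0.001 -0.    -0.    -0.    -0.     0.   ] u [0.001 0.001 0.001 0.001 0.001]
[[1, [0.0, 0.0, -0.003], [0.001, -0.0, -0.0]], [1, [0.0, 0.0, -0.009], [0.001, -0.0, -0.0]], [1, [0.0, 0.0, -0.015], [0.001, -0.0, -0.0]], [1, [0.0, 0.0, -0.021], [0.001, -0.0, -0.0]], [1, [0.0, 0.0, -0.024], [0.001, -0.0, -0.0]]]
```

Call:
servo_tool(
  increments=[
    [1,[0.0,0.0,-0.003],[0.0,0.0,0.0]],
    [1,[0.0,0.0,-0.009],[0.0,0.0,0.0]],
    [1,[0.0,0.0,-0.015],[0.001,0.0,0.0]],
    [1,[0.0,0.0,-0.021],[0.001,0.0,0.0]],
    [1,[0.0,0.0,-0.024],[0.001,0.0,0.0]],
  ],
)

```text
time_s: 19.65
tool_pos: [0.5882, -0.2108, 0.0536]
tool_rot: [3.14, -0.001, 2.977]
ft_force: [0.3, -1.3, -6.9]
grip_width: 0.0189
grip_force: 118.9
```

```bash
python3 ctl.py 0 0 -0.007 0
```

```text
t 19.75 meas [(np.float64(0.005), np.float64(0.0035)), (np.float64(0.0013), np.float64(0.0043))] est [ 0.003  0.006 -0.027] phi 0.0016 cmd 0.0015 pitch 0.0017 yaw -0.1637 org [ 0.5823 -0.2097  0.0202] cmdorg [ 0.5828 -0.2103  0.0207]
pred th [0.003 0.001 0.001 0.    0.    0.   ] u [-0.002 -0.002 -0.001 -0.001 -0.   ]
[[1, [0.0, -0.0, -0.002], [-0.002, -0.0, 0.0]], [1, [0.0, -0.0, -0.005], [-0.002, -0.0, 0.0]], [1, [0.0, -0.0, -0.009], [-0.002, -0.0, 0.0]], [1, [0.0, -0.0, -0.012], [-0.002, -0.0, 0.0]], [1, [0.0, -0.0, -0.014], [-0.001, -0.0, 0.0]]]
```

Call:
servo_tool(
  increments=[
    [1,[0.0,0.0,-0.002],[-0.002,0.0,0.0]],
    [1,[0.0,0.0,-0.005],[-0.002,0.0,0.0]],
    [1,[0.0,0.0,-0.009],[-0.002,0.0,0.0]],
    [1,[0.0,0.0,-0.012],[-0.002,0.0,0.0]],
    [1,[0.0,0.0,-0.014],[-0.001,0.0,0.0]],
  ],
)

```text
time_s: 20.25
tool_pos: [0.5885, -0.2108, 0.047]
tool_rot: [3.141, -0.001, 2.978]
ft_force: [0.9, 0.9, -7.5]
grip_width: 0.0187
grip_force: 118.9
```

```bash
python3 ctl.py 0 0 -0.002 0; python3 -c "
from h import *
s=read_state();print(s['ft_force'],s['tool_pos'])"
```

```text
t 20.35 meas [(np.float64(0.0022), np.float64(0.0035)), (np.float64(-0.0015), np.float64(0.0043))] est [ 0.    -0.002 -0.036] phi -0.0001 cmd -0.0 pitch 0.0008 yaw -0.1637 org [ 0.5826 -0.21    0.0135] cmdorg [ 0.5828 -0.2103  0.0137]
pred th [0. 0. 0. 0. 0. 0.] u [0.    0.    0.001 0.001 0.001]
[[1, [0.0, 0.0, -0.001], [0.0, -0.0, -0.0]], [1, [0.0, 0.0, -0.002], [0.0, -0.0, -0.0]], [1, [0.0, 0.0, -0.003], [0.0, -0.0, -0.0]], [1, [0.0, 0.0, -0.004], [0.0, -0.0, -0.0]], [1, [0.0, 0.0, -0.004], [0.001, -0.0, -0.0]]]
[-0.08039417  0.25368752 -6.98418472] [ 0.58853717 -0.21093151  0.04704521]
```

Call:
servo_tool(
  increments=[
    [1,[0.0,0.0,-0.001],[0.0,0.0,0.0]],
    [1,[0.0,0.0,-0.002],[0.0,0.0,0.0]],
    [1,[0.0,0.0,-0.003],[0.0,0.0,0.0]],
    [1,[0.0,0.0,-0.004],[0.0,0.0,0.0]],
    [1,[0.0,0.0,-0.004],[0.0,0.0,0.0]],
  ],
)

```text
time_s: 20.85
tool_pos: [0.5891, -0.2111, 0.0458]
tool_rot: [3.142, 0.001, 2.977]
ft_force: [-1.0, -0.2, -3.3]
grip_width: 0.0185
grip_force: 119.2
```

```bash
python3 ctl.py 0 0 -0.001 0; python3 -c "
from h import *
s=read_state();print(s['ft_force'],s['tool_pos'])"
```

```text
t 20.95 meas [(np.float64(0.0022), np.float64(0.0034)), (np.float64(-0.0008), np.float64(0.0042))] est [ 0.001  0.004 -0.031] phi -0.0006 cmd 0.0015 pitch -0.0006 yaw -0.1637 org [ 0.5832 -0.2102  0.0122] cmdorg [ 0.5828 -0.2103  0.0117]
pred th [0.001 0.    0.    0.    0.    0.   ] u [0.    0.    0.    0.001 0.001]
[[1, [0.0, -0.0, -0.0], [-0.001, -0.0, 0.0]], [1, [0.0, -0.0, -0.001], [-0.001, -0.0, 0.0]], [1, [0.0, -0.0, -0.001], [-0.001, -0.0, 0.0]], [1, [0.0, -0.0, -0.002], [-0.001, -0.0, 0.0]], [1, [0.0, -0.0, -0.002], [-0.001, -0.0, 0.0]]]
[-0.98362156  0.57290753 -4.02993956] [ 0.58906605 -0.21115225  0.04574575]
```

Call:
servo_tool(
  increments=[
    [1,[0.0,0.0,-0.001],[0.0,0.0,0.0]],
    [1,[0.0,0.0,-0.001],[0.0,0.0,0.0]],
    [0.3,[0.0,0.0,-0.001],[0.0,0.0,0.0]],
    [0,[0.0,0.0,-0.001],[0.0,0.0,0.0]],
    [0,[0.0,0.0,-0.001],[0.0,0.0,0.0]],
  ],
)

```text
time_s: 21.45
tool_pos: [0.5898, -0.2115, 0.0457]
tool_rot: [-3.141, 0.002, 2.977]
ft_force: [-0.3, -0.3, 0.4]
grip_width: 0.0426
grip_force: 0.0
```

Call:
servo_tool(
  increments=[
    [0,[0.0,0.0,0.0],[0.0,0.0,0.0]],
    [0,[0.0,0.0,0.0],[0.0,0.0,0.0]],
    [0,[0.0,0.0,0.0],[0.0,0.0,0.0]],
  ],
)

```text
time_s: 21.75
tool_pos: [0.5888, -0.211, 0.0448]
tool_rot: [3.141, 0.0, 2.977]
ft_force: [-0.0, 0.8, -0.4]
grip_width: 0.0427
grip_force: 0.0
```

```bash
python3 - <<'E'
from h import *
p=capture("top"); q=capture("scene")
w,c=pts(q); l=Ro.from_euler('z',.164).apply(w-[.583,-.2105,.012])
for nm,z in (("handle",(.05,.085)),("cam",(.25,.34))):
    b=l[(l[:,2]>z[0])&(l[:,2]<z[1])&(abs(l[:,1])<.025 if nm=="handle" else abs(l[:,1])<.09)&(l[:,0]>-.05)&(l[:,0]<.23)]; print(nm,len(b),np.round(np.percentile(b,[3,50,97],axis=0)*1000).tolist())
cv2.imwrite("pics/e1.png",cv2.resize(q["image"][150:400,150:450,::-1],None,fx=2,fy=2))
E
```

```text
handle 60 [[0.0, -9.0, 52.0], [24.0, 1.0, 73.0], [32.0, 9.0, 77.0]]
cam 1661 [[19.0, -38.0, 257.0], [163.0, -2.0, 300.0], [223.0, 38.0, 337.0]]
```

View pics/e1.png

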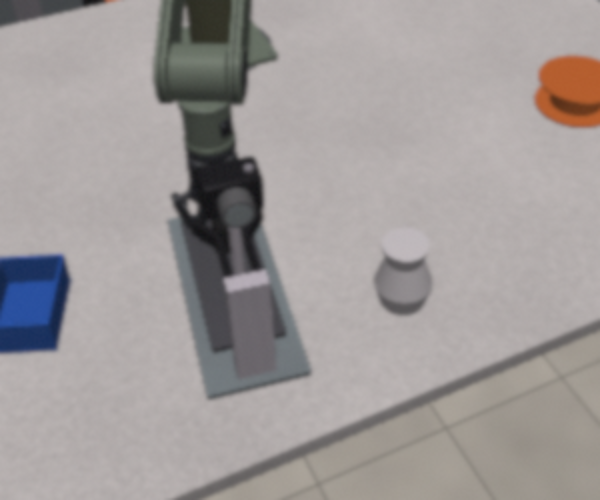

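Call:
servo_tool(
  increments=[
    [0,[0.0,0.0,0.04],[0.0,0.0,0.0]],
    [0,[0.0,0.0,0.1],[0.0,0.0,0.0]],
    [0,[-0.02,0.0,0.16],[0.0,0.0,0.0]],
    [0,[-0.08,0.0,0.2],[0.0,0.0,0.0]],
    [0,[-0.14,0.0,0.24],[0.0,0.0,0.0]],
  ],
)

```text
time_s: 22.35
tool_pos: [0.5185, -0.2111, 0.1661]
tool_rot: [-3.141, 0.001, 2.978]
ft_force: [-0.3, -0.7, -0.4]
grip_width: 0.0423
grip_force: 0.0
```

Call:
servo_tool(
  increments=[
    [0,[-0.04,0.0,0.02],[0.0,0.0,0.0]],
    [0,[-0.04,0.0,0.02],[0.0,0.0,0.0]],
    [0,[-0.04,0.0,0.02],[0.0,0.0,0.0]],
    [0,[-0.04,0.0,0.02],[0.0,0.0,0.0]],
    [0,[-0.04,0.0,0.02],[0.0,0.0,0.0]],
  ],
)

```text
time_s: 22.85
tool_pos: [0.499, -0.2107, 0.1739]
tool_rot: [3.141, -0.001, 2.978]
ft_force: [0.1, -0.2, 0.6]
grip_width: 0.0424
grip_force: 0.0
```

Call:
servo_tool(
  increments=[
    [0,[0.0,0.0,0.0],[0.0,0.0,0.0]],
    [0,[0.0,0.0,0.0],[0.0,0.0,0.0]],
    [0,[0.0,0.0,0.0],[0.0,0.0,0.0]],
    [0,[0.0,0.0,0.0],[0.0,0.0,0.0]],
    [0,[0.0,0.0,0.0],[0.0,0.0,0.0]],
  ],
)

```text
time_s: 23.35
tool_pos: [0.4987, -0.211, 0.1747]
tool_rot: [3.141, -0.0, 2.977]
ft_force: [-0.6, -0.1, 0.7]
grip_width: 0.0428
grip_force: 0.0
```

```bash
python3 - <<'E'
from h import *
for n in ("scene","top","scene"):
    q=capture(n); w,c=pts(q); l=Ro.from_euler('z',.164).apply(w-[.583,-.2105,.012])
    x=[(v,lean(q,np.array([.583+.17*np.cos(.164),-.2105-.17*np.sin(.164),.072]),-.164,v)) for v in (0.,)]
    b=l[(l[:,2]>.06)&(l[:,2]<.085)&(abs(l[:,1])<.025)&(l[:,0]>-.05)&(l[:,0]<.05)]
    r=cv2.minAreaRect(b[:,:2].astype(np.float32)*1000) if len(b)>5 else None
    print(n,read_state()["time_s"],x[0][1][0]+BIAS[n],x[0][1][1],"handle",r,np.median(b[:,2]) if len(b) else '')
cv2.imwrite("pics/e2.png",cv2.resize(q["image"][180:380,200:400,::-1],None,fx=3,fy=3))
E
```

```text
scene 23.4 [-0.00332923] 0.006470710272315152 handle ((16.56281089782715, -0.6152973175048828), (35.20619201660156, 16.107019424438477), 7.313175678253174) 0.07240810512323671
top 23.45 [0.00021439] 0.005987116912624879 handle ((10.920530319213867, 6.947014808654785), (14.22689437866211, 43.74530792236328), 71.01309967041016) 0.07419340250658459
scene 23.5 [-0.00443439] 0.006418830156927647 handle ((15.368101119995117, -1.4951343536376953), (33.13917922973633, 17.040414810180664), 12.458109855651855) 0.07281650652279682
```

View pics/e2.png

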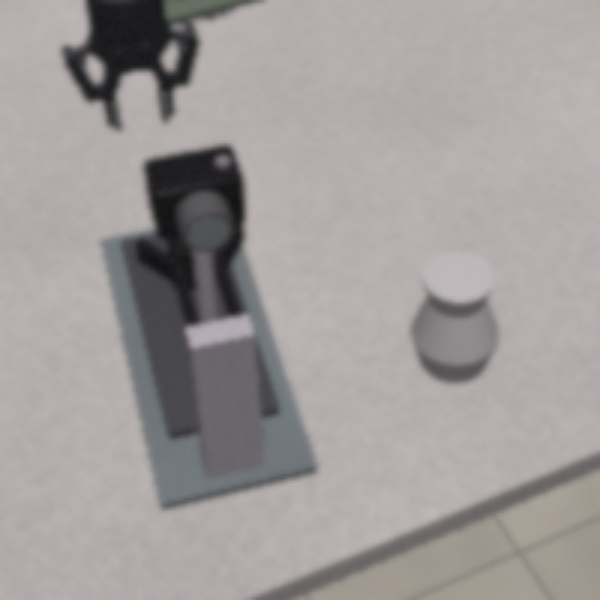

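```bash
python3 -c "
from bench import *
print(sign_off())"
```

```text
the job is handed in; nothing more can be done
None
```

The job is handed in: the camera was held upright in the air for about 4.5–5 s near the start, then carried to the dock and released with its mast in the fork. The last pictures showed it still upright, to within about 0.01 rad, and the robot clear.

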